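Put the round soaps away in the snap-lid bin before the rain

ROBOT

A 6-joint arm with a two-finger parallel gripper is mounted at the origin on the work surface. World frame = base frame: x ahead of the robot, y to its left, z up, the work surface at z = 0. Lengths are in m, angles in rad, forces in N, time in s.
With the tool pointing down it reaches from about 0.3 to 0.875 m from the base axis. Payload 6.4 kg.
Tool frame: the origin (TCP) lies at the very end of the fingers, on their centre line; the grasp point (between the pads) lies 19 mm behind it; z points along the fingers, y is the line along which they close (so a half turn about z gives the same grasp; the last joint's range is limited). The gripper opens to 85 mm and grips with 20 to 120 N. Pads are 22 mm wide; open, the fingers measure 114 mm over their backs; the gripper's body (76 mm by 85 mm) begins 54 mm behind the grasp point. The pads swing forward as they close: fully open they stand 13 mm farther back than shut.
Start: joints at [0.919, 0.181, 1.607, -0, 1.354, -0.206], TCP at [0.248, 0.519, 0.231] pointing down, gripper open.
Joint ranges: [-2.99, 2.99], [-0.89, 2.07], [0.3, 2.58], [-1.14, 4.28], [0, 2.63], [-3.12, 3.12]. Speed limits (rad/s): [2.57, 2.57, 3.01, 3.14, 3.14, 3.14].

INTERFACE

Orientations are given as a unit quaternion [w, x, y, z].
In Python, from bench import ctrl gives the robot as it stands.
- The arm moves only by the tool jog_arm, called after "Emit:" by a JSON object that holds its "method" and its "body". Schema: {"type":"object","properties":{"offsets":{"type":"array","items":{"type":"object","properties":{"xyz":{"type":"array","items":{"type":"number"},"minItems":3,"maxItems":3},"rotvec":{"type":"array","items":{"type":"number"},"minItems":3,"maxItems":3},"aperture":{"type":"number"}},"additionalProperties":false,"required":["aperture"]},"minItems":1,"maxItems":10},"only":{"type":"string"},"quiet":{"type":"boolean"},"lines":{"type":"string"}},"required":["offsets"],"additionalProperties":false}. offsets is a list of rows, 1 to 10 of them, each an object with the fields xyz (a list: dx, dy, dz in parts of the range, where 1.0 means 0.75 m), rotvec (a list: a rotation vector rx, ry, rz in shares of pi/2 rad (1.0 is pi/2 rad)), aperture (the opening from 0.0 (shut) to 1.0 (fully open)); a field left out counts as zero (the opening has to be given); each row is the pose to reach, as a shift and turn from the pose commanded when the call began, along the tool's axes at that moment; what a row does not reach only later rows make up. A row lasts 1/8 s, in which the tool goes at most 0.0625 m and 0.188 rad, less where a joint would pass 70% of its speed; a pose out of reach is approached as far as the arm can. The fingers move at their own pace and stop on an object; the grip force is fixed at half the most. Time passes only in rows, so rows that do not move let the fingers close. The tool returns the time, the measured TCP pose, the force, the opening and the grip force at its end. only (a regular expression) keeps the lines of the reply that match it, lines (a string "A,B") keeps lines A to B, and quiet returns only ok. A shift or turn number past 1, either way, is cut back to 1. Input that does not fit is refused with a message, and nothing moves.
- ctrl.get_obs(): the state, without advancing time (a new reading comes with each control period).
- ctrl.camera(name): name is "scene" or "top"; returns the picture (384x512x3 uint8, blue, green, red); there is no depth.
- ctrl.camera_params(name): a dict with "fovy" (degrees; the focal length in pixels is half the picture's height over the tangent of half this angle, whatever the lens; pixels are square), "cx", "cy" (the principal point, pixels), "view" (4x4, takes a point from world to camera coordinates). Camera axes: x right, y up, looking along -z (the intrinsics and any distortion apply to the point x, -y, -z); pixel columns grow to the right and rows downward; lengths in m; the calibration is good to about 2 mm. A picture is of the moment at which its call begins. camera_params takes no time and is no camera call.
- ctrl.hand_in(): hands the job in; it is judged then, once.
The state is a dict: "time_s": time; "q": joint angles; "dq": joint speeds; "joint_efforts": joint torques, N m; "eef_pos": TCP position; "eef_rot": TCP orientation; "wrist_force": force on the tool from outside, world axes, zero at the start; "torque": the same for the moment, N m; "opening": opening from 0.0 (shut) to 1.0 (fully open); "grasp_force": force on a finger pad.
Only numpy, scipy, OpenCV 4.12 (cv2) and the standard library are available. Lean on these libraries where they do the work, as an engineer would, in place of code of your own. Each camera call takes 0.05 s, during which the arm holds its last target. There are 200 camera calls.

TASK

Rain is coming: press the release tab on the soap bin's cover inward, pivot the cover up out of its frame and leave it standing well open, then put every round soap on the ledge into the bin, lowering each one gently to the floor without dropping it. Then pivot the cover back down until it snaps shut with its tab sprung out again, and leave the jar, brush, clothespins and clip where they are.

Things in the scene. Friction and masses are not known exactly. Their poses are not given: they have to be found in the camera images.
- bin: fixed grey plastic soap bin, outer 190 (x) x 310 (y) x 105 (z) mm, walls and floor 5 mm, deep inside 180 x 300 x 100 mm, with room for four soaps side by side in one row along y. Its place and yaw vary. Origin: centre of its underside, x away from the robot (the hinge side), y along its length.
- bin_in (a point): centre of the bin's inner floor, 5 mm above the bin's origin, same axes. On the inside of the front (-x) wall, in its middle and 10 mm below the rim, a catch bar 58 mm long stands 6 mm into the bin
- bin_floor: the bin's floor panel, 5 mm thick, fixed; origin at the bin's origin
- cover (a joint): angle of the bin's white snap-in cover (rad): 0 = shut flush, 1.65 = its stop, just past upright. It hinges along the bin's far (+x) top edge; its front edge rises and then swings away from the robot. 190 x 310 x 6 mm, 250 g; its top is 111 mm above the ledge when shut. Held shut by the tab's hook; the hinge is stiff (about 4 N at the front edge), so it stays at any angle.
- tab (a joint): inward travel of the spring release tab (m): 0 = out, hooked; 0.009 = pressed fully in. It moves away from the robot, towards the rib; its hook is free from 6 mm on; 2 N at first, 6.5 N at the end; it springs out when let go. Pinching tab and rib together from above presses it in and gives a hold to lift the cover by.
- tab_face (a point): middle of the front face (the face to press) of the tab, an upright plate 40 mm wide (y), 5 mm thick, standing 30 mm above the cover in a 50 mm wide notch in the middle of its front edge (face 12 mm behind the edge), its hook reaching 30 mm below the cover's underside; 18 mm above the cover's top; moves with the tab; x along the direction of pressing, z along the cover's normal (up when shut)
- rib_face (a point): middle of the far face of the fixed upright rib on the cover (40 mm wide in y, 5 mm thick, 30 mm above the cover's top), 18 mm above the cover's top; 45 mm from the front face of the unpressed tab along x
- cover_edge (a point): middle of the cover's front edge, at half thickness; 185 mm from the hinge line; axes turn with the cover, x from the front edge towards the hinge. To shut, press the front of the cover down with 8 to 15 N without touching the tab: the hook's slope meets the catch bar at about 0.1 rad and snaps under it.
- cover_hinge (a point): middle of the hinge line, fixed to the bin's far wall, 90 mm behind the bin's middle and 105.5 mm above the bin's underside; the hinge runs along the bin's y
- soap1: a round cream soap like a slightly flattened ball with a flat foot (47 mm across): 60 mm diameter at its widest, 18 to 26 mm above the foot, 46 mm high, about 120 g; stands upright on the ledge at the start; it may be absent. Origin: centre of the foot, z up through the top.
- soap2: a round cream soap like a slightly flattened ball with a flat foot (47 mm across): 60 mm diameter at its widest, 18 to 26 mm above the foot, 46 mm high, about 120 g; stands upright on the ledge at the start; it may be absent. Origin: centre of the foot, z up through the top.
- soap3: a round cream soap like a slightly flattened ball with a flat foot (47 mm across): 60 mm diameter at its widest, 18 to 26 mm above the foot, 46 mm high, about 120 g; stands upright on the ledge at the start; it may be absent. Origin: centre of the foot, z up through the top.
- soap4: a round cream soap like a slightly flattened ball with a flat foot (47 mm across): 60 mm diameter at its widest, 18 to 26 mm above the foot, 46 mm high, about 120 g; stands upright on the ledge at the start; it may be absent. Origin: centre of the foot, z up through the top.
- jar: bystander: empty open glass jar, 72 mm across at the rim, 95 mm high, upright, among the soaps; origin centre of the underside
- clothespin1: bystander: green clothespin 85 x 14 x 16 mm lying along its x; origin centre of the underside
- clothespin2: bystander: green clothespin 85 x 14 x 16 mm lying along its x; origin centre of the underside
- clothespin3: bystander: green clothespin 85 x 14 x 16 mm lying along its x; origin centre of the underside
- brush: bystander: blue scrub brush 150 x 55 x 70 mm lying bristles down along its x; origin centre of the underside
- clip: bystander: stainless bucket handle clip, bent bar 95 x 50 x 10 mm lying flat; origin near the middle of the underside

How it is judged:
On the way, in this order (a step that is already met when the one before it is completed fails the run):
1. the release tab is pressed in while the cover is still down (value of joint tab above 0.005 m and value of joint cover below 0.1 rad), for 0.1 s.
2. the cover is pivoted open by more than 1 rad (value of joint cover above 1 rad), for 0.2 s.
3. every soap present is in the bin, let go and at rest, with the cover still open (value of joint cover above 0.8 rad and x of soap1 in the frame of bin_in between -0.09 and 0.09 m and y of soap1 in the frame of bin_in between -0.15 and 0.15 m and z of soap1 in the frame of bin_in between -0.01 and 0.06 m and linear speed of each of soap1, soap2, soap3, soap4 below 0.05 m/s and contact force between each of soap1, soap2, soap3, soap4 and the fingers below 0.1 N and x of soap2 in the frame of bin_in between -0.09 and 0.09 m and y of soap2 in the frame of bin_in between -0.15 and 0.15 m and z of soap2 in the frame of bin_in between -0.01 and 0.06 m and x of soap3 in the frame of bin_in between -0.09 and 0.09 m and y of soap3 in the frame of bin_in between -0.15 and 0.15 m and z of soap3 in the frame of bin_in between -0.01 and 0.06 m and x of soap4 in the frame of bin_in between -0.09 and 0.09 m and y of soap4 in the frame of bin_in between -0.15 and 0.15 m and z of soap4 in the frame of bin_in between -0.01 and 0.06 m), for 0.2 s.
At the end, for the whole second after the job is handed in: Every soap present lies inside the bin at rest (origin within the inner walls and less than 60 mm above the inner floor), the cover is shut within 0.03 rad and the tab has sprung out to within 2 mm (value of joint cover below 0.03 rad and value of joint tab below 0.002 m and x of soap1 in the frame of bin_in between -0.09 and 0.09 m and y of soap1 in the frame of bin_in between -0.15 and 0.15 m and z of soap1 in the frame of bin_in between -0.01 and 0.06 m and x of soap2 in the frame of bin_in between -0.09 and 0.09 m and y of soap2 in the frame of bin_in between -0.15 and 0.15 m and z of soap2 in the frame of bin_in between -0.01 and 0.06 m and x of soap3 in the frame of bin_in between -0.09 and 0.09 m and y of soap3 in the frame of bin_in between -0.15 and 0.15 m and z of soap3 in the frame of bin_in between -0.01 and 0.06 m and x of soap4 in the frame of bin_in between -0.09 and 0.09 m and y of soap4 in the frame of bin_in between -0.15 and 0.15 m and z of soap4 in the frame of bin_in between -0.01 and 0.06 m and linear speed of each of soap1, soap2, soap3, soap4 below 0.05 m/s); the robot touches nothing.
It fails at once if a soap hits or is pressed on the bin's floor with more than 40 N (as when let fall from 2 or 3 cm) (contact force between any of soap1, soap2, soap3, soap4 and bin_floor above 40 N).
It fails at once if the glass jar is tipped over (angle between jar's own z axis and vertical above 0.5 rad).
It fails at once if the jar, brush, clip or a clothespin is moved by more than 60 mm (distance of any of jar, clothespin1, clothespin2, clothespin3, brush, clip from where it was at the start of the episode above 0.06 m).
Of soap1, soap2, soap3, soap4 only 2 to 4 are there at a start; the rules pass over those that are not, and their reading is None.
At some moment in a run one of soap1, soap2, soap3, soap4 may be knocked a few centimetres aside while the robot is not near it.
It also fails if it takes over 210 s, if anything falls off the work surface, if the arm or the gripper's body presses on something with over 40 N, if the wrist force passes 120 N, or if a joint passes its speed limit or range.

## Working session

There is one attempt and no reset: what is moved stays moved. The work goes in short steps, Python scripts to look and compute and a tool call to move; the robot and the scene stay as the last step left them, time stands still between calls to the robot, and variables do not carry over. Pictures are saved under pics/ and viewed, at most 14 in all, crops included, and the job is handed in when it is done.

```bash
ls; mkdir -p pics; python3 - <<'E'
from bench import ctrl
import cv2
for n in ("scene","top"):
    cv2.imwrite(f"pics/{n}0.png",ctrl.camera(n)); p=ctrl.camera_params(n); print(n,p)
print(ctrl.get_obs())
E
```

```bash
python3 - <<'E'
import cv2
for n in ("scene","top"):
    cv2.imwrite(f"pics/{n}0b.png",cv2.resize(cv2.imread(f"pics/{n}0.png"),(800,600),interpolation=cv2.INTER_CUBIC))
E
```

```text
(no output)
```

View pics/top0b.png

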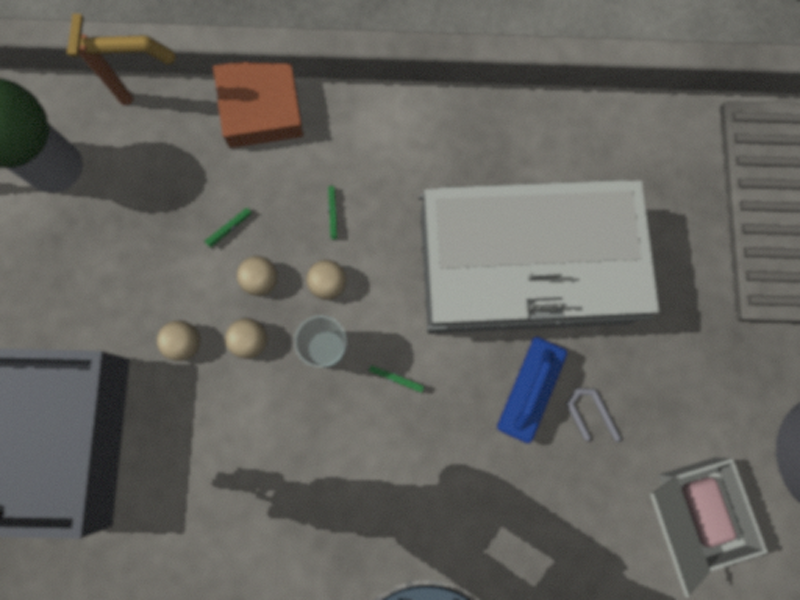

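View pics/scene0b.png

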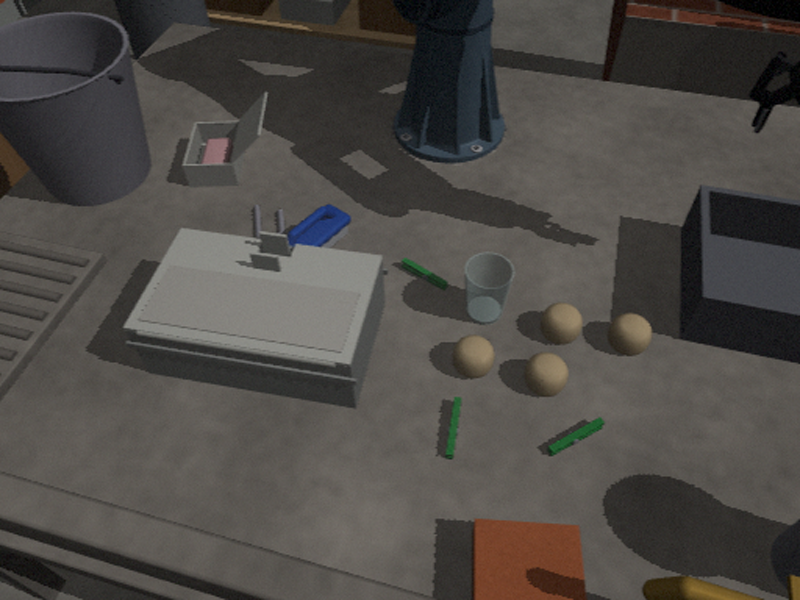

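The top view shows four soaps at (257,275), (325,279), (179,340) and (245,338) in the 800-wide picture. The jar is at (322,342), and the bin cover's corners are about (425,190), (642,182), (657,314) and (430,328). The scene view agrees.

```bash
cat > h.py <<'E'
import numpy as np, cv2
from scipy.spatial.transform import Rotation as R
from bench import ctrl
def ray(n,u,v,s=512/800):
    p=ctrl.camera_params(n); f=192/np.tan(np.radians(p["fovy"]/2)); V=np.array(p["view"])
    d=V[:3,:3].T@np.array([((u+.5)*s-.5-p["cx"])/f,-((v+.5)*s-.5-p["cy"])/f,-1]); return -V[:3,:3].T@V[:3,3],d
def onz(n,u,v,z,s=512/800):
    c,d=ray(n,u,v,s); return c+d*(z-c[2])/d[2]
def tri(a,b,s=512/800):
    c1,d1=ray("top",*a,s);c2,d2=ray("scene",*b,s)
    t=np.linalg.lstsq(np.c_[d1,-d2],c2-c1,rcond=None)[0]; p,q=c1+d1*t[0],c2+d2*t[1]
    return (p+q)/2,np.linalg.norm(p-q)
def px(n,P):
    p=ctrl.camera_params(n); f=192/np.tan(np.radians(p["fovy"]/2)); V=np.array(p["view"])
    c=V[:3,:3]@P+V[:3,3]; return np.array([p["cx"]-f*c[0]/c[2],p["cy"]+f*c[1]/c[2]])
def tcp():
    o=ctrl.get_obs(); q=o["eef_rot"]; return np.array(o["eef_pos"]),R.from_quat([q[1],q[2],q[3],q[0]])
def go(pos,rot=None):
    "shift and turn from here in tool axes"
    p,r=tcp(); print("shift",np.round(r.inv().apply(np.array(pos)-p),4), "turn",np.round((r.inv()*rot).as_rotvec(),4) if rot is not None else "")
def down(cl): # tool down, closing line at world yaw cl (rad)
    y=np.array([np.cos(cl),np.sin(cl),0]); z=np.array([0,0,-1.]); x=np.cross(y,z); return R.from_matrix(np.c_[x,y,z])
E
python3 - <<'E'
from h import *
np.set_printoptions(precision=4,suppress=True)
for t,s in [((257,275),(546,374)),((325,279),(473,356)),((179,340),(629,334)),((245,338),(561,324))]: print("soap",onz("top",*t,.024),onz("scene",*s,.024),tri(t,s))
print("jar",onz("top",322,342,.095),onz("scene",489,265,.095))
for t,s in [((425,190),(358,371)),((642,182),(130,331)),((657,314),(181,231)),((430,328),(383,255))]: print("corner",onz("top",*t,.111),onz("scene",*s,.111))
cv2.imwrite("pics/c1.png",np.hstack([cv2.resize(cv2.imread("pics/top0.png")[110:215,265:430],(594,378),interpolation=cv2.INTER_CUBIC)]))
im=cv2.imread("pics/scene0.png")[140:260,75:255]; a=cv2.resize(im,(720,480),interpolation=cv2.INTER_CUBIC); cv2.imwrite("pics/c2.png",a)
p,r=tcp(); print(p,r.as_matrix())
E
```

```text
soap [0.5455 0.2647 0.024 ] [0.5506 0.2642 0.024 ] (array([0.5468, 0.2652, 0.0186]), np.float64(0.0012495936909509937))
soap [0.5421 0.1623 0.024 ] [0.5472 0.1599 0.024 ] (array([0.5435, 0.1612, 0.0191]), np.float64(0.003299368795367488))
soap [0.4442 0.3725 0.024 ] [0.4506 0.3717 0.024 ] (array([0.445 , 0.3738, 0.0174]), np.float64(0.0016009680391043076))
soap [0.4497 0.276  0.024 ] [0.4578 0.2741 0.024 ] (array([0.4509, 0.2763, 0.0159]), np.float64(0.003124213108273772))
jar [0.4379 0.1551 0.095 ] [0.4339 0.1552 0.095 ]
corner [0.6554 0.0184 0.111 ] [0.6655 0.0316 0.111 ]
corner [ 0.677  -0.2912  0.111 ] [ 0.6842 -0.2785  0.111 ]
corner [ 0.4862 -0.3024  0.111 ] [ 0.4983 -0.3016  0.111 ]
corner [0.4587 0.0085 0.111 ] [0.4682 0.0055 0.111 ]
[0.2476 0.5184 0.2305] [[-0.9023  0.4311 -0.001 ]
 [ 0.4311  0.9023 -0.0012]
 [ 0.0003 -0.0015 -1.    ]]
```

View pics/c1.png

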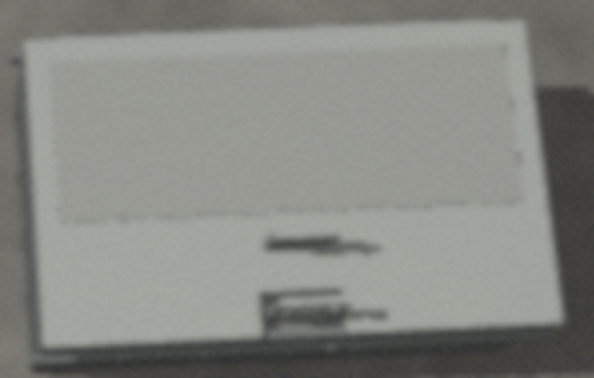

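View pics/c2.png

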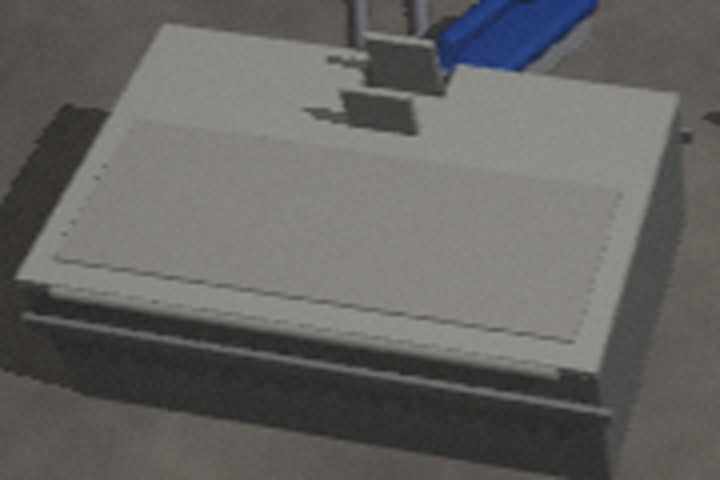

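Crops: the cover corners in the top crop are (25,41), (527,22), (565,323) and (42,348). In the scene crop they are (598,374), (17,280), (165,24) and (680,95). The tab stands in the front notch and the rib stands behind it.

```bash
python3 - <<'E'
from h import *
from scipy.optimize import least_squares
np.set_printoptions(precision=4,suppress=True)
top=np.array([(25,41),(527,22),(565,323),(42,348)])
top=(top+.5)/3.6-.5+[265,110]
sc=np.array([(598,374),(17,280),(165,24),(680,95)]); sc=(sc+.5)/4-.5+[75,140]
# cover local corners rel bin origin: hinge at x=+.09, front edge 185mm from it => -.095..+.095
L=np.array([(.095,.155),(.095,-.155),(-.095,-.155),(-.095,.155)])
def P(v): c,s=np.cos(v[2]),np.sin(v[2]); return np.c_[L@np.array([[c,s],[-s,c]])+v[:2],np.full(4,v[3])]
def res(v,cams,z=None):
    v=v if z is None else np.r_[v,z]
    r=[]
    if 't' in cams: r+=[px("top",p)-u for p,u in zip(P(v),top)]
    if 's' in cams: r+=[px("scene",p)-u for p,u in zip(P(v),sc)]
    return np.ravel(r)
for cams,z in (('t',.111),('s',.111),('ts',.111),('ts',None)):
    s=least_squares(res,[.57,-.14,-.05]+([.11] if z is None else []),args=(cams,z)); print(cams,z,s.x,s.fun)
v=s.x; v=np.r_[v[:3]]
c,sn=np.cos(v[2]),np.sin(v[2])
for nm,lx in (("tab",-.083),("rib far",-.038)):
  for y in (-.02,.02):
    p=np.array([v[0]+c*lx-sn*y,v[1]+sn*lx+c*y,.141]); print(nm,y,p,"topcrop",(px("top",p)-[265,110])*3.6,"scenecrop",(px("scene",p)-[75,140])*4)
E
```

```text
t 0.111 [ 0.5725 -0.1431  0.0715] [ 0.2758  0.0598 -0.5016 -0.025  -0.3686  0.2599  0.5708 -0.233 ]
s 0.111 [ 0.5755 -0.1423  0.0744] [-0.0429 -0.0619 -0.0828  0.0066  0.094   0.1134  0.0493 -0.0404]
ts 0.111 [ 0.5737 -0.1429  0.0728] [ 0.1603 -0.4032 -0.6679 -0.6489 -0.434  -0.4212  0.5626 -0.7401 -0.1915
 -0.7773  0.0705 -0.8402  0.3009 -0.5241  0.0321 -0.5676]
ts None [ 0.5735 -0.1436  0.073   0.1088] [ 0.3703  0.0798 -0.7747 -0.1819 -0.5549 -0.133   0.7853 -0.4387 -0.3492
 -0.3521  0.2408 -0.3607  0.3634  0.0225 -0.1644 -0.0509]
tab -0.02 [ 0.4922 -0.1696  0.141 ] topcrop [350.1332 301.7306] scenecrop [365.6415  27.4494]
tab 0.02 [ 0.4892 -0.1297  0.141 ] topcrop [281.0125 304.8783] scenecrop [434.0117  36.7393]
rib far -0.02 [ 0.537  -0.1663  0.141 ] topcrop [342.4175 225.5595] scenecrop [338.1749  85.2836]
rib far 0.02 [ 0.5341 -0.1264  0.141 ] topcrop [273.9799 228.5716] scenecrop [408.4999  95.2164]
```

```bash
cat >> h.py <<'E'
B=np.array([.574,-.143]); YAW=.073
def binp(x,y,z): c,s=np.cos(YAW),np.sin(YAW); return np.array([B[0]+c*x-s*y,B[1]+s*x+c*y,z])
E
python3 - <<'E'
from h import *
go(binp(-.056,0,.23),down(YAW)); go(binp(-.056,0,.113)); print(binp(-.056,0,.113))
E
```

```text
shift [-0.531  -0.4838  0.0011] turn [-1.6000e-03  5.0000e-04  1.0521e+00]
shift [-0.5311 -0.4837  0.1181] turn 
[ 0.51814915 -0.14708437  0.113     ]
```

The manual's scale: shifts go in shares of 0.75 m and turns go in shares of pi/2 rad. Converting my numbers, -0.531 m / 0.75 = -0.708, -0.43 m / 0.75 = -0.5733, 1.052 rad / 1.5708 = 0.6697.

Emit:
{"method": "jog_arm", "body": {"offsets": [{"xyz":[-0.16,-0.1467,0],"rotvec":[0,0,0.1273],"aperture":1},{"xyz":[-0.32,-0.2933,0],"rotvec":[0,0,0.3183],"aperture":1},{"xyz":[-0.64,-0.5733,0],"rotvec":[0,0,0.6685],"aperture":1},{"xyz":[-0.64,-0.5733,0],"rotvec":[0,0,0.6685],"aperture":1},{"xyz":[-0.64,-0.5733,0],"rotvec":[0,0,0.6685],"aperture":1},{"xyz":[-0.64,-0.5733,0],"rotvec":[0,0,0.6685],"aperture":1},{"xyz":[-0.708,-0.6453,0],"rotvec":[0,0,0.6697],"aperture":1},{"xyz":[-0.708,-0.6453,0],"rotvec":[0,0,0.6697],"aperture":1},{"xyz":[-0.708,-0.6453,0],"rotvec":[0,0,0.6697],"aperture":1},{"xyz":[-0.708,-0.6453,0],"rotvec":[0,0,0.6697],"aperture":1}]}}

```text
time_s: 1.35
eef_pos: [0.484, -0.062, 0.2312]
eef_rot: [-0.0, 0.681, 0.732, 0.0]
wrist_force: [0.2, 0.1, 0.4]
opening: 1.004
grasp_force: 0.0
```

```bash
python3 - <<'E'
from h import *
go(binp(-.056,0,.23),down(YAW))
E
```

```text
shift [-0.0873  0.0278  0.0012] turn [ 0.0002 -0.0002 -0.0004]
```

Converted, -0.087 m / 0.75 = -0.116, 0.06 m / 0.75 = 0.08.

Emit:
{"method": "jog_arm", "body": {"offsets": [{"xyz":[-0.0667,0.02,0],"aperture":1},{"xyz":[-0.116,0.0373,0],"aperture":1},{"xyz":[-0.116,0.0373,0.04],"aperture":1},{"xyz":[-0.116,0.0373,0.08],"aperture":1},{"xyz":[-0.116,0.0373,0.08],"aperture":1}]}}

```text
time_s: 1.98
eef_pos: [0.516, -0.1437, 0.1685]
eef_rot: [-0.003, 0.681, 0.732, -0.001]
wrist_force: [-0.3, -0.1, -0.1]
opening: 0.996
grasp_force: 0.0
```

```bash
python3 - <<'E'
from h import *
cv2.imwrite("pics/c3.png",cv2.resize(ctrl.camera("scene")[60:240,100:340],(800,600),interpolation=cv2.INTER_CUBIC))
go(binp(-.056,0,.113),down(YAW))
E
```

```text
shift [-0.003   0.0008  0.0574] turn [-0.0024 -0.0015 -0.0001]
```

View pics/c3.png

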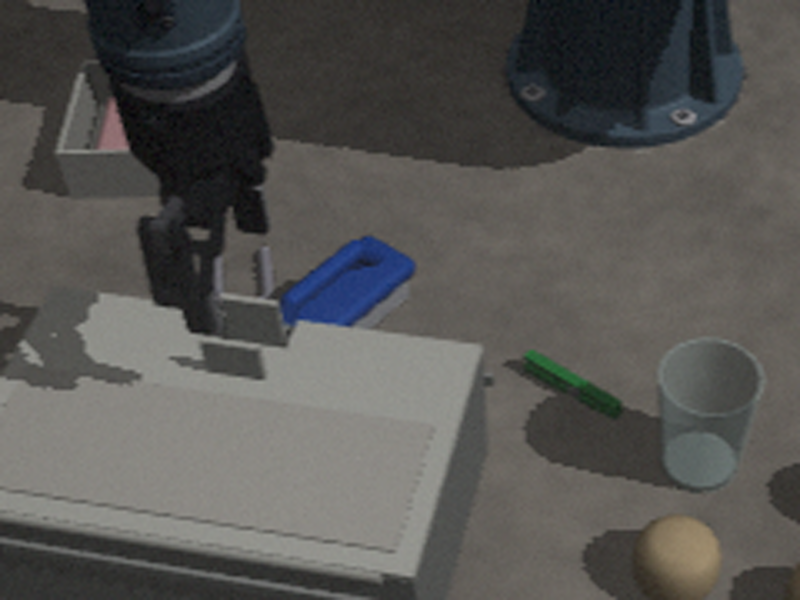

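The scene crop shows the open gripper above the tab and rib, with the far fingertip at about (205,330) in the crop. I'll check that against the calibration.

```bash
python3 - <<'E'
from h import *
p,r=tcp()
for w in (.0425,.057): 
  for x in (-.011,.011): print(w,x,(px("scene",p+r.apply([x,w,-.013]))-[100,60])/.3, (px("scene",p+r.apply([x,-w,-.013]))-[100,60])/.3)
E
```

```text
0.0425 -0.011 [190.49776579 321.75646478] [235.33737967 228.89883377]
0.0425 0.011 [224.4851763  326.46871996] [267.50026806 233.02319089]
0.057 -0.011 [182.29204967 338.74954955] [242.47271874 214.12237554]
0.057 0.011 [216.61141351 343.57359872] [274.34362063 218.15676436]
```

Converted, 0.057 m / 0.75 = 0.076, 0.03 m / 0.75 = 0.04.

Emit:
{"method": "jog_arm", "body": {"offsets": [{"xyz":[-0.004,0.0013,0.04],"aperture":1},{"xyz":[-0.004,0.0013,0.076],"aperture":1},{"xyz":[-0.004,0.0013,0.076],"aperture":1},{"xyz":[-0.004,0.0013,0.076],"aperture":1}]}}

```text
time_s: 2.52
eef_pos: [0.5204, -0.148, 0.1162]
eef_rot: [0.001, 0.681, 0.733, 0.0]
wrist_force: [0.7, -1.1, 0.2]
opening: 0.999
grasp_force: 0.0
```

Emit:
{"method": "jog_arm", "body": {"offsets": [{"aperture":0.6},{"aperture":0.52},{"aperture":0.48},{"aperture":0.45},{"aperture":0.40},{"aperture":0.35}]}}

```text
time_s: 3.28
eef_pos: [0.5196, -0.1476, 0.1148]
eef_rot: [0.0, 0.681, 0.733, 0.0]
wrist_force: [-1.6, 0.4, 5.5]
opening: 0.407
grasp_force: 59.8
```

Converted, -0.0424 m / 0.75 = -0.0565, -0.0286 m / 0.75 = -0.0381, 0.15 rad / 1.5708 = 0.0955.

Emit:
{"method": "jog_arm", "body": {"offsets": [{"xyz":[0,0.0005,-0.0093],"rotvec":[0.0318,0,0],"aperture":0.3},{"xyz":[0,0.0021,-0.0193],"rotvec":[0.0637,0,0],"aperture":0.3},{"xyz":[0,0.004,-0.0288],"rotvec":[0.0955,0,0],"aperture":0.3},{"xyz":[0,0.0063,-0.0381],"rotvec":[0.1273,0,0],"aperture":0.3},{"xyz":[0,0.0091,-0.0473],"rotvec":[0.1592,0,0],"aperture":0.3},{"xyz":[0,0.0123,-0.0565],"rotvec":[0.191,0,0],"aperture":0.3},{"xyz":[0,0.0123,-0.0565],"rotvec":[0.191,0,0],"aperture":0.3}]}}

```text
time_s: 4.15
eef_pos: [0.5283, -0.1469, 0.1566]
eef_rot: [-0.102, 0.673, 0.724, -0.11]
wrist_force: [-4.7, -0.9, 3.4]
opening: 0.4
grasp_force: 63.2
```

```bash
python3 - <<'E'
from h import *
o=ctrl.get_obs(); print(o["q"],o["torque"])
E
```

```text
[-0.40676096  0.4046514   1.51263609 -0.13794764  1.49431667 -0.45085372] [-0.03602607  0.4819943  -0.01371937]
```

Converted, -0.0424 m / 0.75 = -0.0565, -0.0355 m / 0.75 = -0.0473, 0.3 rad / 1.5708 = 0.191.

Emit:
{"method": "jog_arm", "body": {"offsets": [{"xyz":[0,0.0005,-0.0093],"rotvec":[0.0318,0,0],"aperture":0.3},{"xyz":[0,0.0021,-0.0193],"rotvec":[0.0637,0,0],"aperture":0.3},{"xyz":[0,0.004,-0.0288],"rotvec":[0.0955,0,0],"aperture":0.3},{"xyz":[0,0.0063,-0.0381],"rotvec":[0.1273,0,0],"aperture":0.3},{"xyz":[0,0.0091,-0.0473],"rotvec":[0.1592,0,0],"aperture":0.3},{"xyz":[0,0.0123,-0.0565],"rotvec":[0.191,0,0],"aperture":0.3},{"xyz":[0,0.0123,-0.0565],"rotvec":[0.191,0,0],"aperture":0.3}]}}

```text
time_s: 5.03
eef_pos: [0.5495, -0.1454, 0.1947]
eef_rot: [-0.202, 0.65, 0.7, -0.217]
wrist_force: [-4.2, 0.6, 5.1]
opening: 0.401
grasp_force: 63.1
```

Emit:
{"method": "jog_arm", "body": {"offsets": [{"xyz":[0,0.0005,-0.0093],"rotvec":[0.0318,0,0],"aperture":0.3},{"xyz":[0,0.0021,-0.0193],"rotvec":[0.0637,0,0],"aperture":0.3},{"xyz":[0,0.004,-0.0288],"rotvec":[0.0955,0,0],"aperture":0.3},{"xyz":[0,0.0063,-0.0381],"rotvec":[0.1273,0,0],"aperture":0.3},{"xyz":[0,0.0063,-0.0381],"rotvec":[0.1273,0,0],"aperture":0.3}]}}

```text
time_s: 5.65
eef_pos: [0.5695, -0.1439, 0.2158]
eef_rot: [-0.266, 0.627, 0.674, -0.286]
wrist_force: [-4.3, 0.6, 6.2]
opening: 0.404
grasp_force: 62.6
```

```bash
python3 - <<'E'
from h import *
o=ctrl.get_obs(); print(o["q"],o["torque"])
E
```

```text
[-0.30441764  0.79068789  0.9761167  -0.31484577  2.11754566 -0.43670776] [ 0.0783398   0.82617525 -0.02477444]
```

Converted, -0.06 m / 0.75 = -0.08, -0.03 m / 0.75 = -0.04, -0.1 rad / 1.5708 = -0.0637.

Emit:
{"method": "jog_arm", "body": {"offsets": [{"aperture":0.6},{"aperture":1},{"aperture":1},{"xyz":[0,0,-0.04],"aperture":1},{"xyz":[0,0,-0.08],"aperture":1},{"xyz":[0,0,-0.08],"aperture":1},{"xyz":[0,0,-0.08],"rotvec":[-0.0637,0,0],"aperture":1},{"xyz":[0,0,-0.08],"rotvec":[-0.0637,0,0],"aperture":1}]}}

```text
time_s: 6.65
eef_pos: [0.6118, -0.1409, 0.258]
eef_rot: [-0.233, 0.64, 0.688, -0.251]
wrist_force: [0.6, 0.3, 0.6]
opening: 1.0
grasp_force: 0.0
```

```bash
python3 - <<'E'
from h import *
o=ctrl.get_obs(); print(o["q"])
cv2.imwrite("pics/s4.png",cv2.resize(ctrl.camera("scene")[40:280,40:360],(800,600),interpolation=cv2.INTER_CUBIC))
go(binp(-.04,.08,.33),down(YAW)); go(binp(-.04,0,.33))
E
```

```text
[-0.2960677   0.78701563  0.85257941 -0.28099924  2.14865183 -0.44370585]
shift [ 0.0806 -0.1062 -0.005 ] turn [-7.009e-01  0.000e+00 -3.000e-04]
shift [ 0.0006 -0.1062 -0.005 ] turn
```

View pics/s4.png

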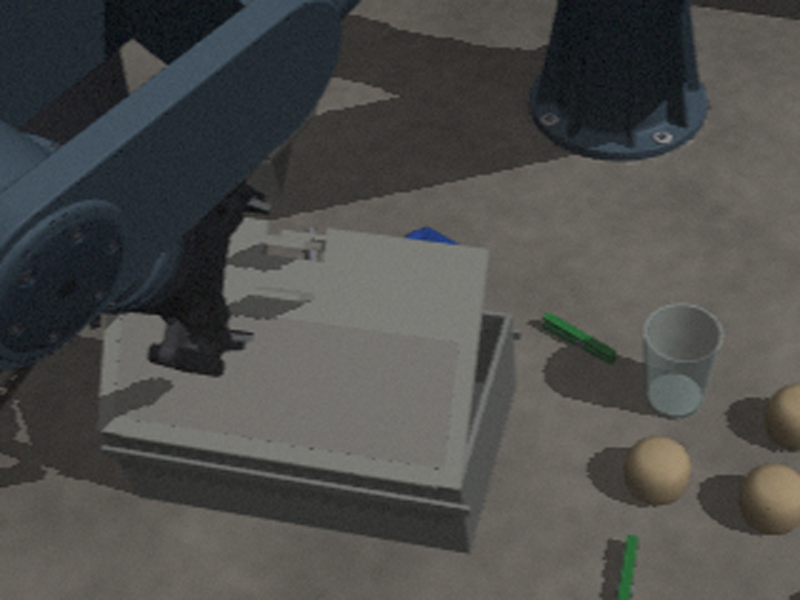

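```bash
python3 - <<'E'
from h import *
for b in [(.038,0,.36),(-.04,.08,.36),(-.14,.08,.30),(-.14,.08,.21),(-.047,.08,.196)]: go(binp(*b))
E
```

```text
shift [ 0.0007 -0.0659 -0.0783] turn 
shift [ 0.0806 -0.1255 -0.0279] turn 
shift [ 0.0806 -0.1633  0.0824] turn 
shift [ 0.0806 -0.1052  0.1512] turn 
shift [ 0.0807 -0.0251  0.1019] turn
```

Converted, -0.163 m / 0.75 = -0.2173, -0.145 m / 0.75 = -0.1933, -1.3 rad / 1.5708 = -0.8276.

Emit:
{"method": "jog_arm", "body": {"offsets": [{"xyz":[0,-0.044,-0.052],"aperture":0.5},{"xyz":[0.0013,-0.088,-0.104],"rotvec":[-0.0637,0,0],"aperture":0},{"xyz":[0.0533,-0.128,-0.0707],"rotvec":[-0.1783,0,0],"aperture":0},{"xyz":[0.1075,-0.168,-0.0373],"rotvec":[-0.2928,0,0],"aperture":0},{"xyz":[0.1075,-0.1933,0.036],"rotvec":[-0.4074,0,0],"aperture":0},{"xyz":[0.1075,-0.2173,0.1093],"rotvec":[-0.522,0,0],"aperture":0},{"xyz":[0.1075,-0.2173,0.1093],"rotvec":[-0.6366,0,0],"aperture":0},{"xyz":[0.1075,-0.2173,0.1093],"rotvec":[-0.7512,0,0],"aperture":0},{"xyz":[0.1075,-0.2173,0.1093],"rotvec":[-0.8276,0,0],"aperture":0},{"xyz":[0.1075,-0.2173,0.1093],"rotvec":[-0.8276,0,0],"aperture":0}]}}

```text
time_s: 7.95
eef_pos: [0.4272, -0.0735, 0.2968]
eef_rot: [0.2, 0.652, 0.698, 0.215]
wrist_force: [0.8, 0.1, 0.7]
opening: 0.001
grasp_force: 0.0
```

```bash
python3 - <<'E'
from h import *
o=ctrl.get_obs(); print(o["q"])
p,r=tcp(); print(np.dot(r.as_matrix()[:,2],[np.cos(YAW),np.sin(YAW),0]))
for b in [(-.14,.08,.21),(-.047,.08,.196)]: go(binp(*b))
E
```

```text
[-0.79865767 -0.68879932  2.27057373  0.48103327  1.18976994 -0.96380027]
0.5622414650030346
shift [-0.0001 -0.0477  0.0726] turn 
shift [0.0003 0.0213 0.1364] turn
```

Converted, 0.136 m / 0.75 = 0.1813, 0.085 m / 0.75 = 0.1133.

Emit:
{"method": "jog_arm", "body": {"offsets": [{"xyz":[0,0.0067,0.0533],"aperture":0},{"xyz":[0,0.0133,0.1133],"aperture":0},{"xyz":[0,0.028,0.1813],"aperture":0},{"xyz":[0,0.028,0.1813],"aperture":0},{"xyz":[0,0.028,0.1813],"aperture":0}]}}

```text
time_s: 8.57
eef_pos: [0.5244, -0.0658, 0.1994]
eef_rot: [0.2, 0.65, 0.701, 0.216]
wrist_force: [-0.5, 0.5, 0.1]
opening: -0.008
grasp_force: 0.0
```

```bash
python3 - <<'E'
from h import *
o=ctrl.get_obs(); print(o["q"])
for th,ph in [(.8,.6),(.9,.55),(1.0,.5),(1.1,.45),(1.2,.4),(1.3,.35),(1.4,.3),(1.5,.25)]:
    E=np.array([.09-.185*np.cos(th),.1055+.185*np.sin(th)])-.013*np.array([np.cos(ph),np.sin(ph)])+.03*np.array([np.sin(ph),-np.cos(ph)])
    print(th,ph-.6,E,end=" "); go(binp(E[0],.08,E[1]))
cv2.imwrite("pics/s5.png",cv2.resize(ctrl.camera("scene")[40:280,40:360],(800,600),interpolation=cv2.INTER_CUBIC))
E
```

```text
[-0.56510299 -0.25122275  2.21245109  0.5169146   0.75007463 -0.94651558]
0.8 0.0 [-0.03268083  0.20611046] shift [-0.0006  0.013   0.0007] turn 
0.9 -0.04999999999999993 [-0.02040005  0.21804481] shift [-0.0006  0.0298 -0.0022] turn 
1.0 -0.09999999999999998 [-0.00698173  0.22861212] shift [-0.0007  0.0469 -0.0034] turn 
1.1 -0.14999999999999997 [0.00742787 0.2377054 ] shift [-0.0007  0.0639 -0.0028] turn 
1.2 -0.19999999999999996 [0.02267257 0.24523296] shift [-0.0008  0.0808 -0.0004] turn 
1.3 -0.25 [0.03858781 0.25111941] shift [-0.0008  0.0972  0.0036] turn 
1.4 -0.3 [0.05500231 0.25530634] shift [-0.0008  0.1131  0.0094] turn 
1.5 -0.35 [0.07173987 0.25775295] shift [-0.0009  0.1284  0.0168] turn
```

View pics/s5.png

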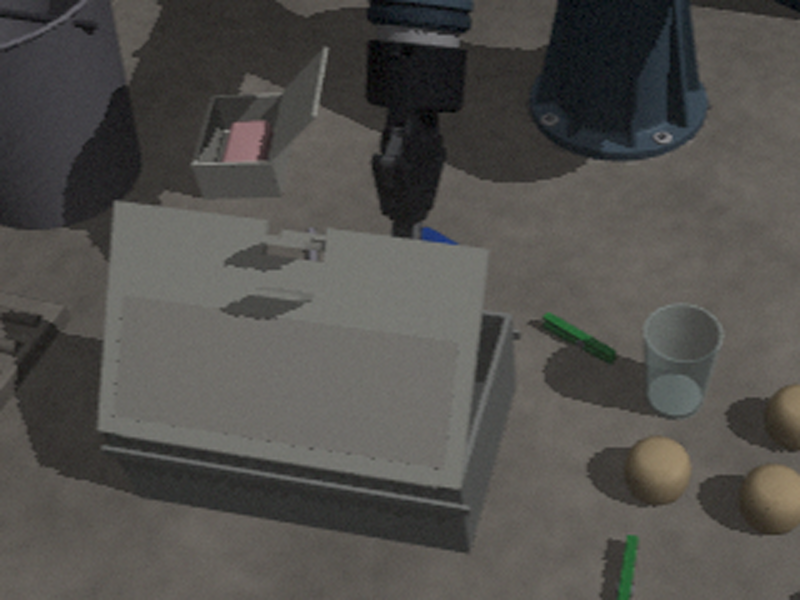

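The closed finger is behind and below the raised front edge, at (405,235) in the crop. I'll push along the arc from here.

Converted, 0.128 m / 0.75 = 0.1707, 0.113 m / 0.75 = 0.1507, 0.05 rad / 1.5708 = 0.0318.

Emit:
{"method": "jog_arm", "body": {"offsets": [{"xyz":[0,0.0173,0.0009],"aperture":0},{"xyz":[0,0.04,-0.0027],"rotvec":[0.0318,0,0],"aperture":0},{"xyz":[0,0.0627,-0.0045],"rotvec":[0.0637,0,0],"aperture":0},{"xyz":[0,0.0853,-0.004],"rotvec":[0.0955,0,0],"aperture":0},{"xyz":[0,0.108,-0.0005],"rotvec":[0.1273,0,0],"aperture":0},{"xyz":[0,0.1293,0.0053],"rotvec":[0.1592,0,0],"aperture":0},{"xyz":[0,0.1507,0.0125],"rotvec":[0.191,0,0],"aperture":0},{"xyz":[0,0.1707,0.0227],"rotvec":[0.2228,0,0],"aperture":0},{"xyz":[0,0.1707,0.0227],"rotvec":[0.2228,0,0],"aperture":0}]}}

```text
time_s: 9.75
eef_pos: [0.6404, -0.0585, 0.2604]
eef_rot: [0.087, 0.675, 0.727, 0.092]
wrist_force: [-0.1, 0.2, -0.5]
opening: -0.0
grasp_force: 0.0
```

```bash
python3 - <<'E'
from h import *
p,r=tcp(); print("bin x",(p[:2]-B)@[np.cos(YAW),np.sin(YAW)],p[2])
im=ctrl.camera("scene");cv2.imwrite("pics/s6.png",cv2.resize(im[40:280,40:360],(800,600),interpolation=cv2.INTER_CUBIC))
E
```

```text
bin x 0.07243382905033306 0.2603910539198539
```

View pics/s6.png

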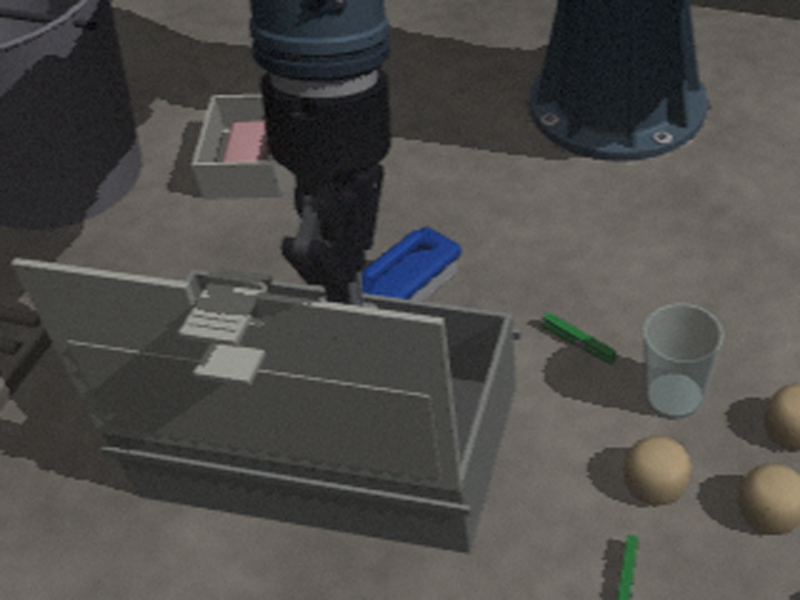

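```bash
python3 - <<'E'
from h import *
go(binp(0,.08,.28)); go([.54,.05,.30]); go([.45,.04,.30],down(YAW)); p,r=tcp(); print(r.as_rotvec())
E
```

```text
shift [ 0.0003 -0.0641 -0.0376] turn 
shift [ 0.1153 -0.0782 -0.0622] turn 
shift [ 0.1118 -0.1658 -0.0849] turn [0.2539 0.0018 0.    ]
[2.01180223 2.16431309 0.27441117]
```

Converted, -0.166 m / 0.75 = -0.2213, -0.12 m / 0.75 = -0.16, 0.254 rad / 1.5708 = 0.1617.

Emit:
{"method": "jog_arm", "body": {"offsets": [{"xyz":[0,-0.04,-0.02],"rotvec":[0.0382,0,0],"aperture":0},{"xyz":[0,-0.0853,-0.0501],"rotvec":[0.1617,0,0],"aperture":0.3},{"xyz":[0.076,-0.0947,-0.0667],"rotvec":[0.1617,0,0],"aperture":1},{"xyz":[0.1533,-0.104,-0.0827],"rotvec":[0.1617,0,0],"aperture":1},{"xyz":[0.1493,-0.16,-0.0973],"rotvec":[0.1617,0,0],"aperture":1},{"xyz":[0.1493,-0.2213,-0.1133],"rotvec":[0.1617,0,0],"aperture":1},{"xyz":[0.1493,-0.2213,-0.1133],"rotvec":[0.1617,0,0],"aperture":1}]}}

```text
time_s: 10.68
eef_pos: [0.4462, 0.0406, 0.2994]
eef_rot: [-0.0, 0.681, 0.732, -0.001]
wrist_force: [0.4, 0.2, -0.5]
opening: 1.0
grasp_force: 0.0
```

```bash
python3 - <<'E'
from h import *
im=ctrl.camera("top"); cv2.imwrite("pics/t7.png",im)
cv2.imwrite("pics/t7c.png",cv2.resize(im[70:290,60:350],(790,599),interpolation=cv2.INTER_CUBIC))
print(790/290,599/220,tcp()[0])
E
```

```text
2.7241379310344827 2.7227272727272727 [0.44799286 0.04030212 0.29985143]
```

View pics/t7c.png

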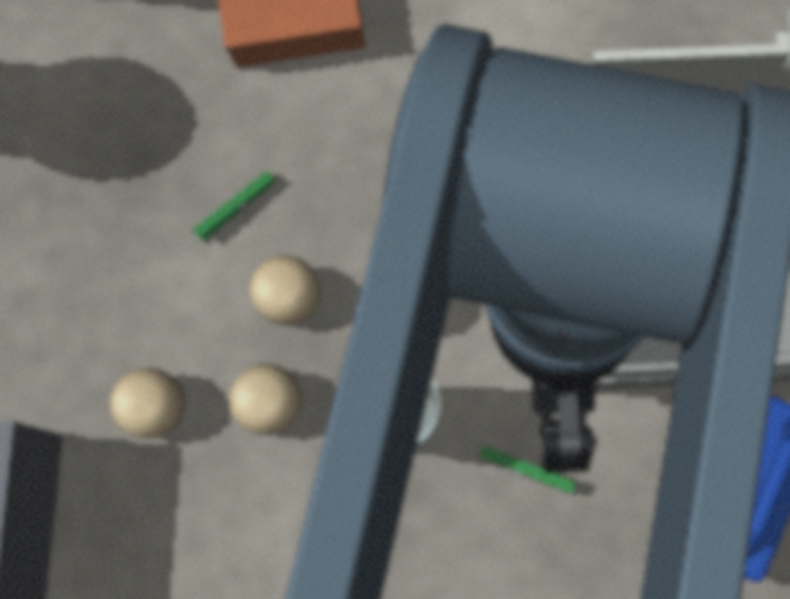

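The three visible soaps haven't moved; the arm hides soap2 and the jar in this view. I'll detect soaps by colour in both cameras.

```bash
cat >> h.py <<'E'
def soaps(n,im=None):
    im=ctrl.camera(n) if im is None else im
    h=cv2.cvtColor(cv2.GaussianBlur(im,(3,3),0),cv2.COLOR_BGR2HSV); m=cv2.inRange(h,(12,55,60),(28,150,255))
    out=[]
    for c in cv2.findContours(m,cv2.RETR_EXTERNAL,cv2.CHAIN_APPROX_NONE)[0]:
        a=cv2.contourArea(c)
        if a<150: continue
        (u,v),rr=cv2.minEnclosingCircle(c)
        p=onz(n,u,v,.023,1)
        if .3<p[0]<.75 and -.35<p[1]<.45: out.append([*np.round(p[:2],4),round(rr,1),round(a/(np.pi*rr*rr),2)])
    print(n,sorted(out))
E
python3 - <<'E'
from h import *
soaps("top",cv2.imread("pics/top0.png")); soaps("scene",cv2.imread("pics/scene0.png")); soaps("scene"); soaps("top")
E
```

```text
top [[np.float64(0.4429), np.float64(0.3748), 12.6, 0.81], [np.float64(0.4501), np.float64(0.2766), 12.7, 0.84], [np.float64(0.5423), np.float64(0.1614), 11.8, 0.91], [np.float64(0.5449), np.float64(0.2656), 12.1, 0.87]]
scene [[np.float64(0.4466), np.float64(0.3735), 13.9, 0.74], [np.float64(0.4538), np.float64(0.2747), 13.1, 0.8], [np.float64(0.5463), np.float64(0.1597), 13.7, 0.83], [np.float64(0.5495), np.float64(0.2644), 14.1, 0.8]]
scene [[np.float64(0.4469), np.float64(0.3739), 13.7, 0.79], [np.float64(0.4542), np.float64(0.2743), 13.2, 0.83], [np.float64(0.5461), np.float64(0.1605), 13.6, 0.87], [np.float64(0.5495), np.float64(0.2641), 14.1, 0.84]]
top [[np.float64(0.4441), np.float64(0.3749), 12.7, 0.77], [np.float64(0.4478), np.float64(0.2763), 12.6, 0.85], [np.float64(0.5454), np.float64(0.2654), 12.1, 0.87]]
```

```bash
python3 - <<'E'
from h import *
go([.544,.1605,.15],down(.8))
E
```

```text
shift [0.1134 0.103  0.1496] turn [-9.000e-04  4.000e-04 -7.278e-01]
```

The manual's scale: shifts go in shares of 0.75 m and turns go in shares of pi/2 rad. Converting my numbers, 0.1496 m / 0.75 = 0.1995, 0.1134 m / 0.75 = 0.1512, -0.728 rad / 1.5708 = -0.4635.

Emit:
{"method": "jog_arm", "body": {"offsets": [{"xyz":[0.0533,0.0533,0],"rotvec":[0,0,-0.1146],"aperture":1},{"xyz":[0.1067,0.0933,0.04],"rotvec":[0,0,-0.2292],"aperture":1},{"xyz":[0.1512,0.1373,0.08],"rotvec":[0,0,-0.3438],"aperture":1},{"xyz":[0.1512,0.1373,0.1467],"rotvec":[0,0,-0.4635],"aperture":1},{"xyz":[0.1512,0.1373,0.1995],"rotvec":[0,0,-0.4635],"aperture":1},{"xyz":[0.1512,0.1373,0.1995],"rotvec":[0,0,-0.4635],"aperture":1}]}}

```text
time_s: 11.58
eef_pos: [0.5408, 0.1607, 0.1449]
eef_rot: [-0.005, 0.376, 0.927, -0.003]
wrist_force: [-0.1, -1.2, 0.1]
opening: 1.001
grasp_force: 0.0
```

```bash
python3 - <<'E'
from h import *
go([.544,.1605,.001],down(.8)); soaps("scene")
E
```

```text
shift [-0.0035  0.0033  0.1438] turn [-0.0086 -0.0076  0.0005]
scene [[np.float64(0.4476), np.float64(0.3737), 13.9, 0.83], [np.float64(0.4545), np.float64(0.2738), 13.4, 0.85], [np.float64(0.5467), np.float64(0.1602), 13.6, 0.91], [np.float64(0.5497), np.float64(0.2642), 14.1, 0.88]]
```

Converted, 0.148 m / 0.75 = 0.1973, 0.05 m / 0.75 = 0.0667.

Emit:
{"method": "jog_arm", "body": {"offsets": [{"xyz":[0,0,0.0667],"aperture":1},{"xyz":[0,0,0.1333],"aperture":1},{"xyz":[0,0,0.18],"aperture":1},{"xyz":[0,0,0.1947],"aperture":1},{"xyz":[0,0,0.1973],"aperture":1},{"xyz":[0,0,0.1973],"aperture":1}]}}

```text
time_s: 12.38
eef_pos: [0.5442, 0.161, 0.0028]
eef_rot: [-0.0, 0.376, 0.927, -0.0]
wrist_force: [-0.3, -0.7, -0.4]
opening: 0.999
grasp_force: 0.0
```

Emit:
{"method": "jog_arm", "body": {"offsets": [{"aperture":0.75},{"aperture":0.68},{"aperture":0.6},{"aperture":0.6},{"aperture":0.6}]}}

```text
time_s: 13.0
eef_pos: [0.5432, 0.161, 0.0025]
eef_rot: [-0.001, 0.375, 0.927, -0.0]
wrist_force: [-2.6, -0.4, 9.0]
opening: 0.673
grasp_force: 62.7
```

Converted, -0.17 m / 0.75 = -0.2267, -0.11 m / 0.75 = -0.1467.

Emit:
{"method": "jog_arm", "body": {"offsets": [{"xyz":[0,0,-0.0667],"aperture":0.5},{"xyz":[0,0,-0.1467],"aperture":0.5},{"xyz":[0,0,-0.2267],"aperture":0.5},{"xyz":[0,0,-0.2267],"aperture":0.5}]}}

```text
time_s: 13.5
eef_pos: [0.5468, 0.1614, 0.1773]
eef_rot: [0.004, 0.375, 0.927, 0.002]
wrist_force: [0.6, 0.5, -0.8]
opening: 0.675
grasp_force: 65.2
```

```bash
python3 - <<'E'
from h import *
go(binp(-.015,-.1,.17),down(YAW)); o=ctrl.get_obs(); print(o["q"],o["opening"],o["grasp_force"])
E
```

```text
shift [-0.296  -0.2775  0.0072] turn [0.0077 0.0029 0.7282]
[ 7.89178137e-02  2.18205238e-01  1.67698954e+00  3.25375310e-05
  1.23831792e+00 -7.22327720e-01] 0.675223002218244 65.23161603428889
```

Converted, -0.296 m / 0.75 = -0.3947, 0.003 m / 0.75 = 0.004, 0.728 rad / 1.5708 = 0.4635.

Emit:
{"method": "jog_arm", "body": {"offsets": [{"xyz":[-0.0533,-0.0507,0],"rotvec":[0,0,0.0637],"aperture":0.5},{"xyz":[-0.1133,-0.1067,0],"rotvec":[0,0,0.1783],"aperture":0.5},{"xyz":[-0.1733,-0.16,0],"rotvec":[0,0,0.2928],"aperture":0.5},{"xyz":[-0.2333,-0.2133,0],"rotvec":[0,0,0.4074],"aperture":0.5},{"xyz":[-0.2933,-0.2733,0],"rotvec":[0,0,0.4635],"aperture":0.5},{"xyz":[-0.3533,-0.3267,0],"rotvec":[0,0,0.4635],"aperture":0.5},{"xyz":[-0.3947,-0.37,0.004],"rotvec":[0,0,0.4635],"aperture":0.5},{"xyz":[-0.3947,-0.37,0.004],"rotvec":[0,0,0.4635],"aperture":0.5},{"xyz":[-0.3947,-0.37,0.004],"rotvec":[0,0,0.4635],"aperture":0.5}]}}

```text
time_s: 14.62
eef_pos: [0.5615, -0.2435, 0.1664]
eef_rot: [-0.003, 0.681, 0.732, -0.001]
wrist_force: [-0.6, -0.5, -0.8]
opening: 0.676
grasp_force: 65.2
```

```bash
python3 - <<'E'
from h import *
go(binp(-.015,-.1,.0088),down(YAW)); o=ctrl.get_obs(); print(o["q"],o["opening"],o["grasp_force"])
im=ctrl.camera("scene"); soaps("scene",im);cv2.imwrite("pics/s8.png",cv2.resize(im[40:280,40:360],(800,600),interpolation=cv2.INTER_CUBIC))
E
```

```text
shift [-0.0009  0.0057  0.1575] turn [-0.0058 -0.0019 -0.0005]
[-0.60180937  0.32778313  1.56305445 -0.00222997  1.25649501 -0.67362168] 0.6760644519608522 65.23466867409297
scene [[np.float64(0.4466), np.float64(0.3734), 13.9, 0.78], [np.float64(0.4539), np.float64(0.2745), 13.2, 0.85], [np.float64(0.5497), np.float64(0.2642), 14.1, 0.85]]
```

View pics/s8.png

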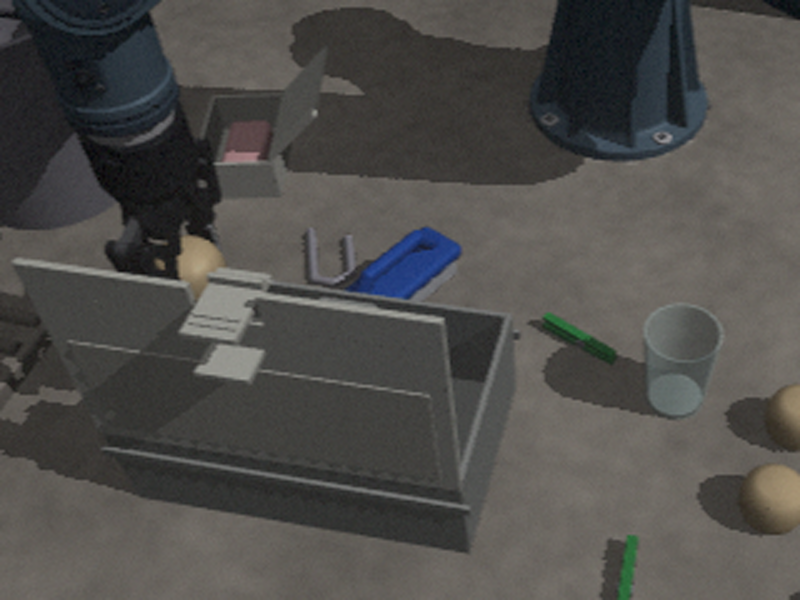

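Converted, 0.157 m / 0.75 = 0.2093, 0.003 m / 0.75 = 0.004.

Emit:
{"method": "jog_arm", "body": {"offsets": [{"xyz":[0.004,0,0],"aperture":0.5},{"xyz":[0.004,0,0.0667],"aperture":0.5},{"xyz":[0.004,0,0.1333],"aperture":0.5},{"xyz":[0.004,0,0.1867],"aperture":0.5},{"xyz":[0.004,0,0.2],"aperture":0.5},{"xyz":[0.004,0,0.2067],"aperture":0.5},{"xyz":[0.004,0,0.2093],"aperture":0.5},{"xyz":[0.004,0,0.2093],"aperture":0.5},{"xyz":[0.004,0,0.2093],"aperture":0.5}]}}

```text
time_s: 15.8
eef_pos: [0.5621, -0.2418, 0.0118]
eef_rot: [-0.0, 0.681, 0.732, -0.001]
wrist_force: [-0.3, 0.4, -1.5]
opening: 0.673
grasp_force: 65.2
```

```bash
python3 -c "
from h import *
go(binp(-.015,-.097,.0088),down(YAW))"
```

```text
shift [0.0007 0.0041 0.003 ] turn [-0.0026  0.0011 -0.    ]
```

Converted, 0.003 m / 0.75 = 0.004, 0.002 m / 0.75 = 0.0027.

Emit:
{"method": "jog_arm", "body": {"offsets": [{"xyz":[0,0,0.0013],"aperture":0.5},{"xyz":[0,0,0.0027],"aperture":0.5},{"xyz":[0,0,0.004],"aperture":0.5},{"xyz":[0,0,0.004],"aperture":0.5},{"xyz":[0,0,0.004],"aperture":0.5}]}}

```text
time_s: 16.42
eef_pos: [0.5613, -0.2413, 0.0076]
eef_rot: [-0.001, 0.681, 0.732, -0.001]
wrist_force: [0.5, 0.4, -1.1]
opening: 0.674
grasp_force: 65.2
```

Converted, 0.001 m / 0.75 = 0.0013, 0.0005 m / 0.75 = 0.0007.

Emit:
{"method": "jog_arm", "body": {"offsets": [{"xyz":[0,0,0.0007],"aperture":0.5},{"xyz":[0,0,0.0013],"aperture":0.5},{"xyz":[0,0,0.0013],"aperture":0.5}]}}

```text
time_s: 16.8
eef_pos: [0.5615, -0.2414, 0.0075]
eef_rot: [-0.001, 0.681, 0.732, -0.002]
wrist_force: [-3.2, 1.6, 7.3]
opening: 0.673
grasp_force: 66.0
```

Emit:
{"method": "jog_arm", "body": {"offsets": [{"xyz":[0,0,0.0007],"aperture":0.5},{"xyz":[0,0,0.0013],"aperture":0.5},{"xyz":[0,0,0.0013],"aperture":0.5}]}}

```text
time_s: 17.18
eef_pos: [0.5614, -0.2414, 0.0075]
eef_rot: [-0.001, 0.681, 0.733, -0.002]
wrist_force: [-5.9, 4.1, 13.4]
opening: 0.675
grasp_force: 66.8
```

Converted, -0.0013 m / 0.75 = -0.0017, -0.001 m / 0.75 = -0.0013.

Emit:
{"method": "jog_arm", "body": {"offsets": [{"xyz":[0,0,-0.0013],"aperture":0.5},{"xyz":[0,0,-0.0017],"aperture":0.5},{"xyz":[0,0,-0.0017],"aperture":0.72},{"xyz":[0,0,-0.0017],"aperture":0.85},{"xyz":[0,0,-0.0017],"aperture":0.87}]}}

```text
time_s: 17.8
eef_pos: [0.5614, -0.2413, 0.0067]
eef_rot: [-0.001, 0.681, 0.732, -0.001]
wrist_force: [0.6, -0.6, -0.0]
opening: 0.871
grasp_force: 0.0
```

Emit:
{"method": "jog_arm", "body": {"offsets": [{"xyz":[0,0,-0.0667],"aperture":0.87},{"xyz":[0,0,-0.1467],"aperture":0.87},{"xyz":[0,0,-0.2267],"aperture":0.87},{"xyz":[0,0,-0.2267],"aperture":0.87}]}}

```text
time_s: 18.3
eef_pos: [0.5655, -0.2435, 0.1837]
eef_rot: [0.005, 0.681, 0.733, -0.001]
wrist_force: [-0.0, -0.9, -0.0]
opening: 0.875
grasp_force: 0.0
```

```bash
python3 - <<'E'
from h import *
soaps("scene"); go([.547,.265,.17],down(.8))
E
```

```text
scene [[np.float64(0.4469), np.float64(0.3739), 13.7, 0.81], [np.float64(0.4546), np.float64(0.2742), 13.2, 0.84], [np.float64(0.5495), np.float64(0.264), 14.0, 0.86]]
shift [0.5072 0.0204 0.0082] turn [-6.000e-04  3.900e-03 -7.269e-01]
```

Converted, 0.507 m / 0.75 = 0.676, 0.019 m / 0.75 = 0.0253, -0.727 rad / 1.5708 = -0.4628.

Emit:
{"method": "jog_arm", "body": {"offsets": [{"xyz":[0.08,0.0027,0],"aperture":1},{"xyz":[0.16,0.0067,0],"rotvec":[0,0,-0.0637],"aperture":1},{"xyz":[0.24,0.0093,0],"rotvec":[0,0,-0.1273],"aperture":1},{"xyz":[0.32,0.0133,0],"rotvec":[0,0,-0.2292],"aperture":1},{"xyz":[0.4,0.016,0],"rotvec":[0,0,-0.3438],"aperture":1},{"xyz":[0.48,0.0187,0],"rotvec":[0,0,-0.4628],"aperture":1},{"xyz":[0.56,0.0227,0.0053],"rotvec":[0,0,-0.4628],"aperture":1},{"xyz":[0.64,0.0253,0.0053],"rotvec":[0,0,-0.4628],"aperture":1},{"xyz":[0.676,0.0267,0.0053],"rotvec":[0,0,-0.4628],"aperture":1},{"xyz":[0.676,0.0267,0.0053],"rotvec":[0,0,-0.4628],"aperture":1}]}}

```text
time_s: 19.6
eef_pos: [0.5433, 0.2674, 0.1705]
eef_rot: [-0.003, 0.374, 0.927, -0.002]
wrist_force: [0.3, -0.4, -0.8]
opening: 1.0
grasp_force: 0.0
```

Emit:
{"method": "jog_arm", "body": {"offsets": [{"aperture":1},{"aperture":1}]}}

```text
time_s: 19.85
eef_pos: [0.545, 0.2644, 0.1723]
eef_rot: [-0.002, 0.377, 0.926, -0.001]
wrist_force: [-0.2, 0.6, 0.0]
opening: 1.0
grasp_force: 0.0
```

```bash
python3 - <<'E'
from h import *
soaps("scene"); go([.547,.265,.003],down(.8))
E
```

```text
scene [[np.float64(0.4472), np.float64(0.3737), 13.8, 0.83], [np.float64(0.4547), np.float64(0.2743), 13.2, 0.9], [np.float64(0.5494), np.float64(0.2639), 14.0, 0.91]]
shift [-0.0014  0.0022  0.1695] turn [-0.0036 -0.0029 -0.0018]
```

Converted, 0.17 m / 0.75 = 0.2267, 0.165 m / 0.75 = 0.22.

Emit:
{"method": "jog_arm", "body": {"offsets": [{"xyz":[0,0,0.0667],"aperture":1},{"xyz":[0,0,0.1333],"aperture":1},{"xyz":[0,0,0.2],"aperture":1},{"xyz":[0,0,0.22],"aperture":1},{"xyz":[0,0,0.2267],"aperture":1},{"xyz":[0,0,0.2267],"aperture":1}]}}

```text
time_s: 20.65
eef_pos: [0.5459, 0.2659, 0.0047]
eef_rot: [-0.001, 0.376, 0.927, -0.0]
wrist_force: [0.7, -0.2, 0.6]
opening: 1.001
grasp_force: 0.0
```

Emit:
{"method": "jog_arm", "body": {"offsets": [{"aperture":0.75},{"aperture":0.68},{"aperture":0.6},{"aperture":0.6},{"aperture":0.6}]}}

```text
time_s: 21.28
eef_pos: [0.5457, 0.2661, 0.0053]
eef_rot: [-0.001, 0.376, 0.927, -0.0]
wrist_force: [-3.1, -1.2, 9.0]
opening: 0.669
grasp_force: 62.4
```

Emit:
{"method": "jog_arm", "body": {"offsets": [{"xyz":[0,0,-0.0667],"aperture":0.5},{"xyz":[0,0,-0.1467],"aperture":0.5},{"xyz":[0,0,-0.2267],"aperture":0.5},{"xyz":[0,0,-0.2267],"aperture":0.5},{"xyz":[0,0,-0.2267],"aperture":0.5}]}}

```text
time_s: 21.9
eef_pos: [0.5446, 0.2658, 0.1729]
eef_rot: [-0.002, 0.376, 0.927, -0.001]
wrist_force: [-0.4, 0.2, -2.7]
opening: 0.673
grasp_force: 65.1
```

```bash
python3 - <<'E'
from h import *
go(binp(-.017,-.031,.17),down(YAW))
E
```

```text
shift [-0.3177 -0.3061  0.0029] turn [-0.0038 -0.0014  0.7272]
```

Converted, -0.318 m / 0.75 = -0.424, -0.08 m / 0.75 = -0.1067, 0.727 rad / 1.5708 = 0.4628.

Emit:
{"method": "jog_arm", "body": {"offsets": [{"xyz":[-0.0533,-0.0507,0],"rotvec":[0,0,0.0637],"aperture":0.5},{"xyz":[-0.1133,-0.1067,0],"rotvec":[0,0,0.1783],"aperture":0.5},{"xyz":[-0.1733,-0.1667,0],"rotvec":[0,0,0.2928],"aperture":0.5},{"xyz":[-0.2333,-0.224,0],"rotvec":[0,0,0.4074],"aperture":0.5},{"xyz":[-0.2933,-0.2827,0],"rotvec":[0,0,0.4628],"aperture":0.5},{"xyz":[-0.3533,-0.34,0],"rotvec":[0,0,0.4628],"aperture":0.5},{"xyz":[-0.424,-0.408,0],"rotvec":[0,0,0.4628],"aperture":0.5},{"xyz":[-0.424,-0.408,0],"rotvec":[0,0,0.4628],"aperture":0.5},{"xyz":[-0.424,-0.408,0],"rotvec":[0,0,0.4628],"aperture":0.5},{"xyz":[-0.424,-0.408,0],"rotvec":[0,0,0.4628],"aperture":0.5}]}}

```text
time_s: 23.15
eef_pos: [0.5594, -0.1733, 0.1719]
eef_rot: [-0.003, 0.68, 0.733, -0.002]
wrist_force: [0.9, 0.9, -1.4]
opening: 0.674
grasp_force: 65.1
```

```bash
python3 - <<'E'
from h import *
go(binp(-.017,-.031,.013),down(YAW)); soaps("scene")
E
```

```text
shift [-0.0021  0.0007  0.1589] turn [-0.0058 -0.0018  0.0015]
scene [[np.float64(0.4005), np.float64(-0.271), 12.2, 0.49], [np.float64(0.4468), np.float64(0.3737), 13.8, 0.8], [np.float64(0.4549), np.float64(0.2742), 13.2, 0.84]]
```

Descend with slow final rows, watching for contact.

Converted, 0.159 m / 0.75 = 0.212, 0.158 m / 0.75 = 0.2107.

Emit:
{"method": "jog_arm", "body": {"offsets": [{"xyz":[-0.0013,0,0.0667],"aperture":0.5},{"xyz":[-0.0013,0,0.1333],"aperture":0.5},{"xyz":[-0.0013,0,0.1867],"aperture":0.5},{"xyz":[-0.0013,0,0.2],"aperture":0.5},{"xyz":[-0.0013,0,0.2067],"aperture":0.5},{"xyz":[-0.0013,0,0.2107],"aperture":0.5},{"xyz":[-0.0013,0,0.212],"aperture":0.5},{"xyz":[-0.0013,0,0.212],"aperture":0.5}]}}

```text
time_s: 24.2
eef_pos: [0.56, -0.1767, 0.0149]
eef_rot: [-0.001, 0.681, 0.732, -0.001]
wrist_force: [0.3, -0.6, -1.8]
opening: 0.676
grasp_force: 65.1
```

Emit:
{"method": "jog_arm", "body": {"offsets": [{"xyz":[0,0,0.0007],"aperture":0.5},{"xyz":[0,0,0.0013],"aperture":0.5},{"xyz":[0,0,0.002],"aperture":0.5},{"xyz":[0,0,0.0027],"aperture":0.5},{"xyz":[0,0,0.0027],"aperture":0.5},{"xyz":[0,0,0.0027],"aperture":0.5}]}}

```text
time_s: 24.95
eef_pos: [0.5594, -0.1763, 0.012]
eef_rot: [-0.001, 0.681, 0.732, -0.001]
wrist_force: [-0.7, -0.2, -0.4]
opening: 0.676
grasp_force: 65.1
```

Converted, 0.0015 m / 0.75 = 0.002, 0.001 m / 0.75 = 0.0013.

Emit:
{"method": "jog_arm", "body": {"offsets": [{"xyz":[0,0,0.0007],"aperture":0.5},{"xyz":[0,0,0.0013],"aperture":0.5},{"xyz":[0,0,0.002],"aperture":0.5},{"xyz":[0,0,0.002],"aperture":0.5}]}}

```text
time_s: 25.45
eef_pos: [0.5594, -0.1763, 0.0105]
eef_rot: [-0.001, 0.681, 0.732, -0.001]
wrist_force: [-0.9, 0.9, -1.4]
opening: 0.672
grasp_force: 65.2
```

Emit:
{"method": "jog_arm", "body": {"offsets": [{"xyz":[0,0,0.0007],"aperture":0.5},{"xyz":[0,0,0.0013],"aperture":0.5},{"xyz":[0,0,0.0013],"aperture":0.5}]}}

```text
time_s: 25.82
eef_pos: [0.5594, -0.1764, 0.0104]
eef_rot: [-0.001, 0.681, 0.732, -0.002]
wrist_force: [-4.6, 1.6, 7.8]
opening: 0.668
grasp_force: 66.0
```

Converted, -0.0005 m / 0.75 = -0.0007.

Emit:
{"method": "jog_arm", "body": {"offsets": [{"xyz":[0,0,-0.0007],"aperture":0.5},{"xyz":[0,0,-0.0007],"aperture":0.72},{"xyz":[0,0,-0.0007],"aperture":0.85},{"xyz":[0,0,-0.0007],"aperture":0.87}]}}

```text
time_s: 26.32
eef_pos: [0.5617, -0.1769, 0.0109]
eef_rot: [0.001, 0.681, 0.732, -0.0]
wrist_force: [5.8, 0.8, 1.3]
opening: 0.869
grasp_force: 0.0
```

Emit:
{"method": "jog_arm", "body": {"offsets": [{"xyz":[0,0,-0.0667],"aperture":0.87},{"xyz":[0,0,-0.1467],"aperture":0.87},{"xyz":[0,0,-0.22],"aperture":0.87},{"xyz":[0,0,-0.22],"aperture":0.87},{"xyz":[0,0,-0.22],"aperture":0.87}]}}

```text
time_s: 26.95
eef_pos: [0.5597, -0.1761, 0.1744]
eef_rot: [-0.002, 0.681, 0.732, -0.002]
wrist_force: [0.8, -0.5, -1.1]
opening: 0.865
grasp_force: 0.0
```

```bash
python3 - <<'E'
from h import *
soaps("scene"); go([.4515,.2755,.17],down(YAW))
E
```

```text
scene [[np.float64(0.447), np.float64(0.3736), 14.1, 0.77], [np.float64(0.4539), np.float64(0.2745), 13.2, 0.85]]
shift [ 0.4579 -0.0744  0.0044] turn [-0.0062 -0.0014 -0.    ]
```

Emit:
{"method": "jog_arm", "body": {"offsets": [{"xyz":[0.0733,-0.012,0],"aperture":1},{"xyz":[0.1467,-0.024,0],"aperture":1},{"xyz":[0.2267,-0.036,0],"aperture":1},{"xyz":[0.3067,-0.0493,0],"aperture":1},{"xyz":[0.3867,-0.0627,0],"aperture":1},{"xyz":[0.4667,-0.076,0],"aperture":1},{"xyz":[0.5467,-0.0893,0],"aperture":1},{"xyz":[0.6107,-0.0992,0.0053],"aperture":1},{"xyz":[0.6107,-0.0992,0.0053],"aperture":1},{"xyz":[0.6107,-0.0992,0.0053],"aperture":1}]}}

```text
time_s: 28.25
eef_pos: [0.4515, 0.2746, 0.1696]
eef_rot: [-0.002, 0.681, 0.733, -0.003]
wrist_force: [-0.1, 0.4, 0.2]
opening: 0.998
grasp_force: 0.0
```

Emit:
{"method": "jog_arm", "body": {"offsets": [{"aperture":1},{"aperture":1}]}}

```text
time_s: 28.5
eef_pos: [0.4529, 0.274, 0.1712]
eef_rot: [-0.001, 0.682, 0.732, -0.002]
wrist_force: [-0.1, -0.4, 0.2]
opening: 1.0
grasp_force: 0.0
```

```bash
python3 - <<'E'
from h import *
soaps("scene"); go([.4515,.2755,.003],down(YAW))
E
```

```text
scene [[np.float64(0.4472), np.float64(0.3734), 14.0, 0.8], [np.float64(0.4542), np.float64(0.2742), 13.2, 0.86]]
shift [ 0.0015 -0.0006  0.1683] turn [-0.004   0.0001 -0.0018]
```

Converted, 0.17 m / 0.75 = 0.2267, 0.165 m / 0.75 = 0.22.

Emit:
{"method": "jog_arm", "body": {"offsets": [{"xyz":[0.0013,0,0.0667],"aperture":1},{"xyz":[0.0013,0,0.1333],"aperture":1},{"xyz":[0.0013,0,0.2],"aperture":1},{"xyz":[0.0013,0,0.22],"aperture":1},{"xyz":[0.0013,0,0.2267],"aperture":1},{"xyz":[0.0013,0,0.2267],"aperture":1}]}}

```text
time_s: 29.3
eef_pos: [0.4531, 0.2764, 0.0028]
eef_rot: [-0.001, 0.681, 0.732, -0.0]
wrist_force: [-0.6, -0.4, 0.3]
opening: 0.997
grasp_force: 0.0
```

Emit:
{"method": "jog_arm", "body": {"offsets": [{"aperture":0.75},{"aperture":0.68},{"aperture":0.6},{"aperture":0.6},{"aperture":0.6}]}}

```text
time_s: 29.92
eef_pos: [0.4529, 0.2765, 0.0032]
eef_rot: [-0.001, 0.681, 0.732, -0.0]
wrist_force: [-2.1, -1.6, 10.0]
opening: 0.671
grasp_force: 62.8
```

Emit:
{"method": "jog_arm", "body": {"offsets": [{"xyz":[0,0,-0.0667],"aperture":0.5},{"xyz":[0,0,-0.1467],"aperture":0.5},{"xyz":[0,0,-0.2267],"aperture":0.5},{"xyz":[0,0,-0.2267],"aperture":0.5},{"xyz":[0,0,-0.2267],"aperture":0.5}]}}

```text
time_s: 30.55
eef_pos: [0.4519, 0.276, 0.1712]
eef_rot: [-0.001, 0.681, 0.732, -0.001]
wrist_force: [-0.3, -0.6, -2.6]
opening: 0.676
grasp_force: 65.6
```

```bash
python3 - <<'E'
from h import *
go(binp(-.01,.036,.17),down(YAW))
E
```

```text
shift [-0.3908  0.0811  0.0009] turn [-0.0039  0.      0.0001]
```

Converted, -0.391 m / 0.75 = -0.5213, -0.34 m / 0.75 = -0.4533.

Emit:
{"method": "jog_arm", "body": {"offsets": [{"xyz":[-0.0667,0.0133,0],"aperture":0.5},{"xyz":[-0.14,0.0293,0],"aperture":0.5},{"xyz":[-0.22,0.0453,0],"aperture":0.5},{"xyz":[-0.3,0.0627,0],"aperture":0.5},{"xyz":[-0.38,0.0787,0],"aperture":0.5},{"xyz":[-0.4533,0.0933,0],"aperture":0.5},{"xyz":[-0.5213,0.108,0],"aperture":0.5},{"xyz":[-0.5213,0.108,0],"aperture":0.5},{"xyz":[-0.5213,0.108,0],"aperture":0.5},{"xyz":[-0.5213,0.108,0],"aperture":0.5}]}}

```text
time_s: 31.8
eef_pos: [0.5609, -0.107, 0.1699]
eef_rot: [-0.002, 0.681, 0.733, -0.002]
wrist_force: [0.8, -0.6, -0.5]
opening: 0.67
grasp_force: 65.6
```

```bash
python3 - <<'E'
from h import *
go(binp(-.01,.036,.011),down(YAW)); soaps("scene")
E
```

```text
shift [-0.0009  0.0013  0.1589] turn [-0.0057 -0.0007  0.0007]
scene [[np.float64(0.4009), np.float64(-0.1859), 10.8, 0.5], [np.float64(0.4466), np.float64(0.3734), 13.9, 0.78]]
```

Converted, 0.159 m / 0.75 = 0.212, 0.156 m / 0.75 = 0.208.

Emit:
{"method": "jog_arm", "body": {"offsets": [{"xyz":[0,0,0.0667],"aperture":0.5},{"xyz":[0,0,0.1333],"aperture":0.5},{"xyz":[0,0,0.1867],"aperture":0.5},{"xyz":[0,0,0.2],"aperture":0.5},{"xyz":[0,0,0.208],"aperture":0.5},{"xyz":[0,0,0.212],"aperture":0.5},{"xyz":[0,0,0.212],"aperture":0.5},{"xyz":[0,0,0.212],"aperture":0.5}]}}

```text
time_s: 32.85
eef_pos: [0.5618, -0.1083, 0.013]
eef_rot: [-0.001, 0.681, 0.732, -0.001]
wrist_force: [0.2, -1.0, -1.1]
opening: 0.673
grasp_force: 65.6
```

Emit:
{"method": "jog_arm", "body": {"offsets": [{"xyz":[0,0,0.0007],"aperture":0.5},{"xyz":[0,0,0.0013],"aperture":0.5},{"xyz":[0,0,0.002],"aperture":0.5},{"xyz":[0,0,0.0027],"aperture":0.5},{"xyz":[0,0,0.0027],"aperture":0.5},{"xyz":[0,0,0.0027],"aperture":0.5}]}}

```text
time_s: 33.6
eef_pos: [0.5611, -0.108, 0.01]
eef_rot: [-0.001, 0.681, 0.732, -0.001]
wrist_force: [-0.0, 0.1, -0.1]
opening: 0.674
grasp_force: 65.6
```

Converted, 0.0015 m / 0.75 = 0.002, 0.001 m / 0.75 = 0.0013.

Emit:
{"method": "jog_arm", "body": {"offsets": [{"xyz":[0,0,0.0007],"aperture":0.5},{"xyz":[0,0,0.0013],"aperture":0.5},{"xyz":[0,0,0.002],"aperture":0.5},{"xyz":[0,0,0.002],"aperture":0.5}]}}

```text
time_s: 34.1
eef_pos: [0.561, -0.108, 0.0084]
eef_rot: [-0.001, 0.681, 0.732, -0.001]
wrist_force: [-0.2, 0.8, -1.2]
opening: 0.671
grasp_force: 65.6
```

Emit:
{"method": "jog_arm", "body": {"offsets": [{"xyz":[0,0,0.0007],"aperture":0.5},{"xyz":[0,0,0.0013],"aperture":0.5},{"xyz":[0,0,0.0013],"aperture":0.5}]}}

```text
time_s: 34.48
eef_pos: [0.5611, -0.1081, 0.0083]
eef_rot: [-0.001, 0.681, 0.732, -0.002]
wrist_force: [-4.2, 1.1, 6.6]
opening: 0.673
grasp_force: 66.5
```

Converted, -0.0005 m / 0.75 = -0.0007.

Emit:
{"method": "jog_arm", "body": {"offsets": [{"xyz":[0,0,-0.0007],"aperture":0.5},{"xyz":[0,0,-0.0007],"aperture":0.72},{"xyz":[0,0,-0.0007],"aperture":0.82},{"xyz":[0,0,-0.0007],"aperture":0.84}]}}

```text
time_s: 34.98
eef_pos: [0.5611, -0.108, 0.0079]
eef_rot: [-0.001, 0.681, 0.732, -0.001]
wrist_force: [-0.1, -0.5, -0.0]
opening: 0.841
grasp_force: 0.0
```

Emit:
{"method": "jog_arm", "body": {"offsets": [{"xyz":[0,0,-0.0667],"aperture":0.84},{"xyz":[0,0,-0.1467],"aperture":0.84},{"xyz":[0,0,-0.2267],"aperture":0.84},{"xyz":[0,0,-0.2267],"aperture":0.84},{"xyz":[0,0,-0.2267],"aperture":0.84}]}}

```text
time_s: 35.6
eef_pos: [0.5614, -0.1078, 0.1776]
eef_rot: [-0.001, 0.681, 0.732, -0.001]
wrist_force: [-0.1, -0.2, -0.1]
opening: 0.841
grasp_force: 0.0
```

```bash
python3 - <<'E'
from h import *
soaps("scene"); go([.4455,.374,.17],down(YAW))
E
```

```text
scene [[np.float64(0.4469), np.float64(0.3739), 13.7, 0.8]]
shift [ 0.4887 -0.0798  0.0075] turn [-0.0061 -0.0011 -0.    ]
```

Converted, 0.489 m / 0.75 = 0.652, -0.08 m / 0.75 = -0.1067.

Emit:
{"method": "jog_arm", "body": {"offsets": [{"xyz":[0.0733,-0.012,0],"aperture":1},{"xyz":[0.1467,-0.024,0],"aperture":1},{"xyz":[0.2267,-0.0373,0],"aperture":1},{"xyz":[0.3067,-0.0493,0],"aperture":1},{"xyz":[0.3867,-0.0627,0],"aperture":1},{"xyz":[0.4667,-0.076,0],"aperture":1},{"xyz":[0.5467,-0.0893,0],"aperture":1},{"xyz":[0.6133,-0.1,0.0053],"aperture":1},{"xyz":[0.652,-0.1067,0.0053],"aperture":1},{"xyz":[0.652,-0.1067,0.0053],"aperture":1}]}}

```text
time_s: 36.9
eef_pos: [0.4442, 0.3751, 0.1717]
eef_rot: [-0.002, 0.68, 0.734, -0.003]
wrist_force: [-0.0, -0.2, -0.4]
opening: 0.999
grasp_force: 0.0
```

Emit:
{"method": "jog_arm", "body": {"offsets": [{"aperture":1},{"aperture":1}]}}

```text
time_s: 37.15
eef_pos: [0.4464, 0.3727, 0.1736]
eef_rot: [-0.001, 0.681, 0.732, -0.002]
wrist_force: [0.3, -0.5, 0.4]
opening: 1.003
grasp_force: 0.0
```

```bash
python3 - <<'E'
from h import *
soaps("scene"); go([.4455,.374,.003],down(YAW))
print(onz("top",125,360,0),onz("top",102,352,.15),onz("top",102,352,.2),tri((102,352),(705,190)))
E
```

```text
scene [[np.float64(0.4466), np.float64(0.3742), 13.8, 0.79]]
shift [ 0.0014 -0.0002  0.1709] turn [-0.0046  0.0004 -0.0016]
[0.41493444 0.45791237 0.        ] [0.41108086 0.42784989 0.15      ] [0.40609201 0.40600615 0.2       ] (array([0.40003974, 0.39022463, 0.25906876]), np.float64(0.018401370586751786))
```

```bash
python3 -c "
from h import *
print(tri((102,352),(695,262)),tri((82,535),(705,188)),tri((128,357),(682,335)))"
```

```text
(array([0.41088968, 0.42447062, 0.15286373]), np.float64(0.003915475552517301)) (array([0.17987487, 0.45595832, 0.09137761]), np.float64(0.0060720419611193155)) (array([0.41886062, 0.45095098, 0.00729029]), np.float64(0.00015131229622187525))
```

Converted, 0.171 m / 0.75 = 0.228, 0.15 m / 0.75 = 0.2.

Emit:
{"method": "jog_arm", "body": {"offsets": [{"xyz":[0,0,0.0667],"aperture":1},{"xyz":[0,0,0.1333],"aperture":1},{"xyz":[0,0,0.2],"aperture":1},{"xyz":[0,0,0.2227],"aperture":1},{"xyz":[0,0,0.228],"aperture":1},{"xyz":[0,0,0.228],"aperture":1}]}}

```text
time_s: 37.95
eef_pos: [0.447, 0.3744, 0.005]
eef_rot: [-0.001, 0.681, 0.732, -0.0]
wrist_force: [0.4, 0.8, -0.7]
opening: 0.999
grasp_force: 0.0
```

Emit:
{"method": "jog_arm", "body": {"offsets": [{"aperture":0.75},{"aperture":0.68},{"aperture":0.6},{"aperture":0.6},{"aperture":0.6}]}}

```text
time_s: 38.58
eef_pos: [0.4468, 0.3746, 0.0056]
eef_rot: [-0.001, 0.681, 0.733, -0.0]
wrist_force: [-1.4, -1.5, 10.0]
opening: 0.671
grasp_force: 62.7
```

Emit:
{"method": "jog_arm", "body": {"offsets": [{"xyz":[0,0,-0.0667],"aperture":0.5},{"xyz":[0,0,-0.1467],"aperture":0.5},{"xyz":[0,0,-0.2267],"aperture":0.5},{"xyz":[0,0,-0.2267],"aperture":0.5},{"xyz":[0,0,-0.2267],"aperture":0.5}]}}

```text
time_s: 39.2
eef_pos: [0.4458, 0.3737, 0.1732]
eef_rot: [-0.001, 0.681, 0.732, -0.001]
wrist_force: [-0.3, -0.3, -2.0]
opening: 0.671
grasp_force: 65.4
```

```bash
python3 - <<'E'
from h import *
go(binp(-.01,.102,.17),down(YAW))
E
```

```text
shift [-0.4227  0.0801  0.0029] turn [-0.004   0.      0.0001]
```

Emit:
{"method": "jog_arm", "body": {"offsets": [{"xyz":[-0.0667,0.0133,0],"aperture":0.5},{"xyz":[-0.14,0.0267,0],"aperture":0.5},{"xyz":[-0.22,0.0413,0],"aperture":0.5},{"xyz":[-0.3,0.0573,0],"aperture":0.5},{"xyz":[-0.38,0.072,0],"aperture":0.5},{"xyz":[-0.46,0.0867,0],"aperture":0.5},{"xyz":[-0.5333,0.1013,0],"aperture":0.5},{"xyz":[-0.5653,0.1067,0],"aperture":0.5},{"xyz":[-0.5653,0.1067,0],"aperture":0.5},{"xyz":[-0.5653,0.1067,0],"aperture":0.5}]}}

```text
time_s: 40.45
eef_pos: [0.5557, -0.0422, 0.1712]
eef_rot: [-0.003, 0.681, 0.732, -0.002]
wrist_force: [-1.0, -0.6, -1.5]
opening: 0.671
grasp_force: 65.4
```

Emit:
{"method": "jog_arm", "body": {"offsets": [{"aperture":0.5}]}}

```text
time_s: 40.58
eef_pos: [0.5563, -0.0418, 0.1723]
eef_rot: [-0.002, 0.68, 0.733, -0.002]
wrist_force: [-0.2, -0.3, -1.8]
opening: 0.674
grasp_force: 65.4
```

```bash
python3 - <<'E'
from h import *
go(binp(-.01,.101,.013),down(YAW))
E
```

```text
shift [-0.0014  0.0011  0.1592] turn [-0.0053 -0.0007  0.0015]
```

Converted, 0.159 m / 0.75 = 0.212, 0.156 m / 0.75 = 0.208.

Emit:
{"method": "jog_arm", "body": {"offsets": [{"xyz":[-0.0013,0,0.0667],"aperture":0.5},{"xyz":[-0.0013,0,0.1333],"aperture":0.5},{"xyz":[-0.0013,0,0.1867],"aperture":0.5},{"xyz":[-0.0013,0,0.2],"aperture":0.5},{"xyz":[-0.0013,0,0.208],"aperture":0.5},{"xyz":[-0.0013,0,0.212],"aperture":0.5},{"xyz":[-0.0013,0,0.212],"aperture":0.5},{"xyz":[-0.0013,0,0.212],"aperture":0.5}]}}

```text
time_s: 41.58
eef_pos: [0.5571, -0.0444, 0.015]
eef_rot: [-0.001, 0.681, 0.732, -0.001]
wrist_force: [0.2, 0.7, -1.5]
opening: 0.675
grasp_force: 65.4
```

Emit:
{"method": "jog_arm", "body": {"offsets": [{"xyz":[0,0,0.0007],"aperture":0.5},{"xyz":[0,0,0.0013],"aperture":0.5},{"xyz":[0,0,0.002],"aperture":0.5},{"xyz":[0,0,0.0027],"aperture":0.5},{"xyz":[0,0,0.0033],"aperture":0.5},{"xyz":[0,0,0.0033],"aperture":0.5},{"xyz":[0,0,0.0033],"aperture":0.5}]}}

```text
time_s: 42.45
eef_pos: [0.5564, -0.0442, 0.0114]
eef_rot: [-0.001, 0.681, 0.732, -0.001]
wrist_force: [0.2, -0.2, -1.6]
opening: 0.672
grasp_force: 65.4
```

Converted, 0.0015 m / 0.75 = 0.002, 0.001 m / 0.75 = 0.0013.

Emit:
{"method": "jog_arm", "body": {"offsets": [{"xyz":[0,0,0.0007],"aperture":0.5},{"xyz":[0,0,0.0013],"aperture":0.5},{"xyz":[0,0,0.002],"aperture":0.5},{"xyz":[0,0,0.002],"aperture":0.5}]}}

```text
time_s: 42.95
eef_pos: [0.5564, -0.0442, 0.0106]
eef_rot: [-0.001, 0.681, 0.732, -0.002]
wrist_force: [-2.7, 0.1, 6.3]
opening: 0.672
grasp_force: 66.1
```

Converted, -0.0005 m / 0.75 = -0.0007.

Emit:
{"method": "jog_arm", "body": {"offsets": [{"xyz":[0,0,-0.0007],"aperture":0.5},{"xyz":[0,0,-0.0007],"aperture":0.72},{"xyz":[0,0,-0.0007],"aperture":0.82},{"xyz":[0,0,-0.0007],"aperture":0.84}]}}

```text
time_s: 43.45
eef_pos: [0.5564, -0.0442, 0.0104]
eef_rot: [-0.001, 0.681, 0.732, -0.001]
wrist_force: [0.4, 0.1, 1.1]
opening: 0.836
grasp_force: 0.0
```

Emit:
{"method": "jog_arm", "body": {"offsets": [{"xyz":[0,0,-0.0667],"aperture":0.84},{"xyz":[0,0,-0.1467],"aperture":0.84},{"xyz":[0,0,-0.2267],"aperture":0.84},{"xyz":[0,0,-0.3067],"aperture":0.5},{"xyz":[0,0,-0.3867],"aperture":0},{"xyz":[0,0,-0.4667],"aperture":0},{"xyz":[0,0,-0.48],"aperture":0},{"xyz":[0,0,-0.48],"aperture":0}]}}

```text
time_s: 44.45
eef_pos: [0.5579, -0.0441, 0.3707]
eef_rot: [-0.001, 0.681, 0.732, -0.001]
wrist_force: [0.2, 0.4, -0.3]
opening: -0.002
grasp_force: 0.0
```

```bash
python3 - <<'E'
from h import *
o=ctrl.get_obs();print(o["q"])
im=ctrl.camera("scene"); soaps("scene",im); soaps("top")
cv2.imwrite("pics/s9.png",cv2.resize(im[40:280,40:360],(800,600),interpolation=cv2.INTER_CUBIC))
E
```

```text
[-2.90132323e-01  6.87535086e-02  1.45457547e+00 -1.43949937e-03
  1.62095026e+00 -3.63217492e-01]
scene []
top []
```

View pics/s9.png

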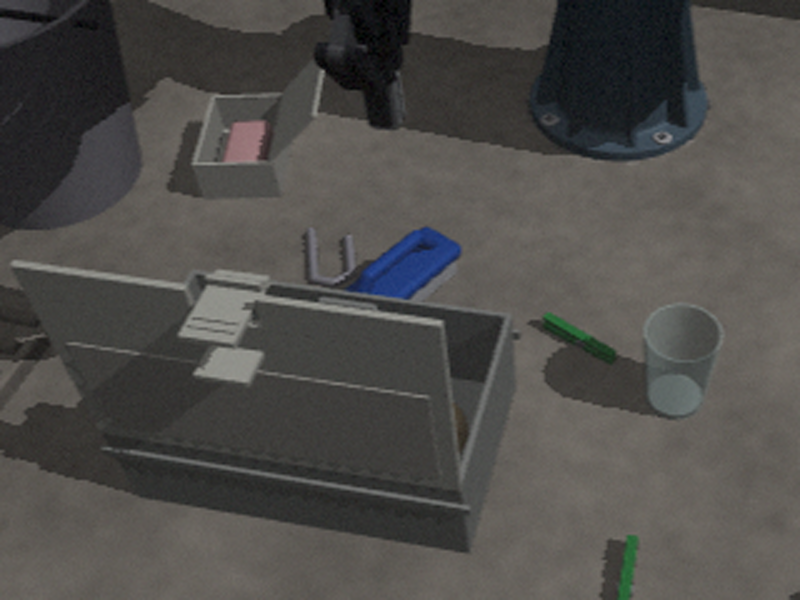

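The cover still stands open, with its top corners at (15,263) and (443,322) in the crop. One soap shows through the gap, and no soap remains on the ledge. Next I'll work out the closing path.

```bash
python3 - <<'E'
from h import *
for th in (1.3,1.4,1.5,1.6): print(th,[np.round((px("scene",binp(.09-.185*np.cos(th)+.0055*np.sin(th),y,.1055+.185*np.sin(th)+.0055*np.cos(th)))-40)/.4) for y in (-.155,.155)])
go(binp(.125,.08,.36)); go(binp(.125,.08,.27)); print("from (.125,.08,.27): tool y,z")
for th in np.arange(1.5,.05,-.1):
    r=.165; C=np.array([.09-r*np.cos(th)+.0055*np.sin(th)+.012,.1055+r*np.sin(th)+.0055*np.cos(th)]); print(round(th,1),np.round([C[0]-.125,.27-C[1]],4))
E
```

```text
1.3 [array([ 45., 226.]), array([458., 282.])]
1.4 [array([ 31., 239.]), array([451., 297.])]
1.5 [array([ 16., 256.]), array([444., 315.])]
1.6 [array([  3., 274.]), array([436., 336.])]
shift [-0.0201  0.1347  0.0071] turn 
shift [-0.0202  0.1354  0.0971] turn 
from (.125,.08,.27): tool y,z
1.5 [-0.0292 -0.0005]
1.4 [-0.0456  0.001 ]
1.3 [-0.0618  0.004 ]
1.2 [-0.0777  0.0087]
1.1 [-0.0929  0.015 ]
1.0 [-0.1075  0.0227]
0.9 [-0.1213  0.0318]
0.8 [-0.134   0.0423]
0.7 [-0.1457  0.054 ]
0.6 [-0.1561  0.0668]
0.5 [-0.1652  0.0806]
0.4 [-0.1728  0.0952]
0.3 [-0.179   0.1105]
0.2 [-0.1836  0.1263]
0.1 [-0.1866  0.1426]
```

Converted, 0.135 m / 0.75 = 0.18, 0.1 m / 0.75 = 0.1333.

Emit:
{"method": "jog_arm", "body": {"offsets": [{"xyz":[-0.0133,0.0667,0],"aperture":0},{"xyz":[-0.0267,0.1333,0],"aperture":0},{"xyz":[-0.0267,0.18,0.0093],"aperture":0},{"xyz":[-0.0267,0.18,0.0093],"aperture":0},{"xyz":[-0.0267,0.18,0.0667],"aperture":0},{"xyz":[-0.0267,0.18,0.1293],"aperture":0},{"xyz":[-0.0267,0.18,0.1293],"aperture":0},{"xyz":[-0.0267,0.18,0.1293],"aperture":0}]}}

```text
time_s: 45.55
eef_pos: [0.6936, -0.0544, 0.2746]
eef_rot: [-0.001, 0.681, 0.732, -0.001]
wrist_force: [0.5, -0.6, 1.2]
opening: 0.0
grasp_force: 0.0
```

Emit:
{"method": "jog_arm", "body": {"offsets": [{"xyz":[0,-0.04,0],"aperture":0},{"xyz":[0,-0.0613,0.0013],"aperture":0},{"xyz":[0,-0.0827,0.0053],"aperture":0},{"xyz":[0,-0.104,0.012],"aperture":0},{"xyz":[0,-0.124,0.02],"aperture":0},{"xyz":[0,-0.1433,0.0307],"aperture":0},{"xyz":[0,-0.1613,0.0427],"aperture":0},{"xyz":[0,-0.1787,0.056],"aperture":0},{"xyz":[0,-0.1947,0.072],"aperture":0},{"xyz":[0,-0.1947,0.072],"aperture":0}]}}

```text
time_s: 46.8
eef_pos: [0.5482, -0.0653, 0.2218]
eef_rot: [0.0, 0.681, 0.732, -0.001]
wrist_force: [-0.2, -0.0, 1.4]
opening: -0.001
grasp_force: 0.0
```

```bash
python3 - <<'E'
from h import *
print(ctrl.get_obs()["q"])
im=ctrl.camera("scene")
cv2.imwrite("pics/s10.png",cv2.resize(im[40:280,40:360],(800,600),interpolation=cv2.INTER_CUBIC))
E
```

```text
[-0.33256441  0.13914417  1.67449753 -0.00172765  1.32843859 -0.40476259]
```

View pics/s10.png

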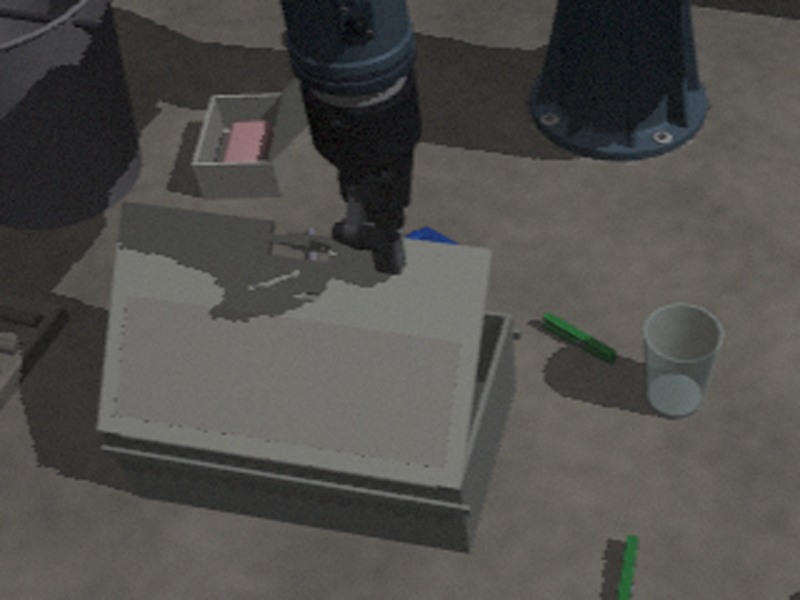

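Converted, 0.08 m / 0.75 = 0.1067, 0.0565 m / 0.75 = 0.0753.

Emit:
{"method": "jog_arm", "body": {"offsets": [{"xyz":[0,-0.0133,0.0173],"aperture":0},{"xyz":[0,-0.026,0.0355],"aperture":0},{"xyz":[0,-0.036,0.0547],"aperture":0},{"xyz":[0,-0.044,0.0753],"aperture":0},{"xyz":[0,-0.0507,0.096],"aperture":0},{"xyz":[0,-0.0533,0.1067],"aperture":0},{"xyz":[0,-0.0533,0.1067],"aperture":0}]}}

```text
time_s: 47.72
eef_pos: [0.5068, -0.0675, 0.1387]
eef_rot: [-0.002, 0.681, 0.732, -0.002]
wrist_force: [0.4, 0.2, 0.4]
opening: -0.0
grasp_force: 0.0
```

```bash
python3 -c "
from h import *
go(binp(-.07,.08,.111))"
```

```text
shift [-0.0002 -0.0083  0.0277] turn
```

Converted, 0.012 m / 0.75 = 0.016, -0.006 m / 0.75 = -0.008.

Emit:
{"method": "jog_arm", "body": {"offsets": [{"xyz":[0,-0.0027,0.0053],"aperture":0},{"xyz":[0,-0.0053,0.0107],"aperture":0},{"xyz":[0,-0.008,0.016],"aperture":0},{"xyz":[0,-0.008,0.016],"aperture":0}]}}

```text
time_s: 48.22
eef_pos: [0.501, -0.0681, 0.1273]
eef_rot: [-0.002, 0.681, 0.732, -0.002]
wrist_force: [-0.1, -0.9, -0.7]
opening: -0.001
grasp_force: 0.0
```

Emit:
{"method": "jog_arm", "body": {"offsets": [{"xyz":[0,0,0.004],"aperture":0},{"xyz":[0,0,0.008],"aperture":0},{"xyz":[0,0,0.008],"aperture":0}]}}

```text
time_s: 48.6
eef_pos: [0.5012, -0.0683, 0.1224]
eef_rot: [-0.002, 0.681, 0.733, -0.002]
wrist_force: [-4.1, -0.1, 7.6]
opening: -0.003
grasp_force: 3.9
```

Emit:
{"method": "jog_arm", "body": {"offsets": [{"xyz":[0,0,0.0027],"aperture":0},{"xyz":[0,0,0.0053],"aperture":0},{"xyz":[0,0,0.0053],"aperture":0}]}}

```text
time_s: 48.98
eef_pos: [0.5014, -0.0684, 0.1182]
eef_rot: [-0.001, 0.681, 0.733, -0.002]
wrist_force: [-2.3, -0.4, 4.2]
opening: 0.0
grasp_force: 2.2
```

Converted, 0.004 m / 0.75 = 0.0053, 0.002 m / 0.75 = 0.0027.

Emit:
{"method": "jog_arm", "body": {"offsets": [{"xyz":[0,0,0.0027],"aperture":0},{"xyz":[0,0,0.0053],"aperture":0},{"xyz":[0,0,0.0053],"aperture":0}]}}

```text
time_s: 49.35
eef_pos: [0.5012, -0.0681, 0.1131]
eef_rot: [-0.002, 0.681, 0.732, -0.001]
wrist_force: [0.3, -0.1, -0.4]
opening: -0.001
grasp_force: 0.0
```

Emit:
{"method": "jog_arm", "body": {"offsets": [{"xyz":[0,0,0.002],"aperture":0},{"xyz":[0,0,0.004],"aperture":0},{"xyz":[0,0,0.004],"aperture":0}]}}

```text
time_s: 49.72
eef_pos: [0.5015, -0.0682, 0.1115]
eef_rot: [-0.001, 0.681, 0.732, -0.001]
wrist_force: [-2.9, 2.0, 8.7]
opening: -0.003
grasp_force: 4.2
```

Converted, 0.001 m / 0.75 = 0.0013, 0.0005 m / 0.75 = 0.0007.

Emit:
{"method": "jog_arm", "body": {"offsets": [{"xyz":[0,0,0.0007],"aperture":0},{"xyz":[0,0,0.0013],"aperture":0},{"xyz":[0,0,0.0013],"aperture":0}]}}

```text
time_s: 50.1
eef_pos: [0.5016, -0.0682, 0.1114]
eef_rot: [-0.001, 0.681, 0.733, -0.001]
wrist_force: [-6.7, 2.3, 16.0]
opening: -0.001
grasp_force: 8.2
```

Emit:
{"method": "jog_arm", "body": {"offsets": [{"xyz":[0,0,-0.0267],"aperture":0},{"xyz":[0,-0.04,-0.0933],"aperture":0},{"xyz":[0,-0.08,-0.1467],"aperture":0},{"xyz":[0.0667,-0.12,-0.1867],"aperture":0},{"xyz":[0.1333,-0.1333,-0.1867],"aperture":0},{"xyz":[0.2,-0.1333,-0.1867],"aperture":0},{"xyz":[0.2667,-0.1333,-0.1867],"aperture":0},{"xyz":[0.2667,-0.1333,-0.1867],"aperture":0}]}}

```text
time_s: 51.1
eef_pos: [0.3868, 0.1267, 0.25]
eef_rot: [-0.002, 0.679, 0.734, -0.001]
wrist_force: [-0.3, 0.6, 0.2]
opening: 0.0
grasp_force: 0.0
```

```bash
python3 - <<'E'
from h import *
im=ctrl.camera("scene")
cv2.imwrite("pics/s11.png",cv2.resize(im[140:260,75:255],(720,480),interpolation=cv2.INTER_CUBIC))
E
```

```text
(no output)
```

View pics/s11.png

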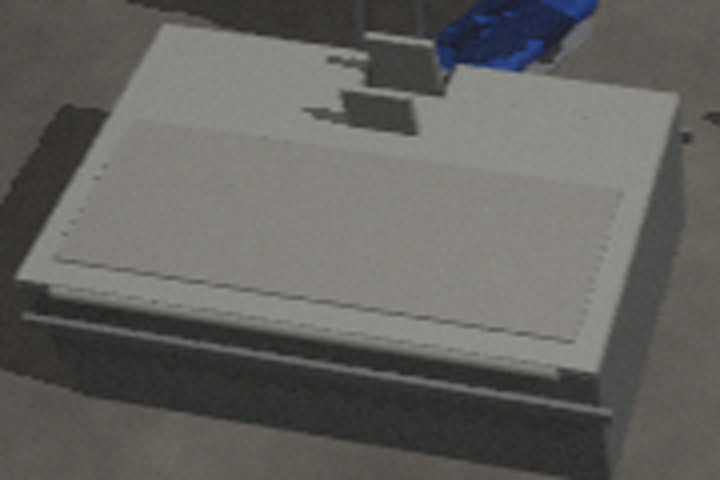

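The cover corners (165,24), (680,95), (598,374) and (17,280) and the tab at (367–437, 33–43) match the first picture. The cover is shut and the tab has sprung out, so I'm handing in.

Emit:
{"method": "jog_arm", "body": {"offsets": [{"aperture":0},{"aperture":0},{"aperture":0},{"aperture":0}]}}

```text
time_s: 51.65
eef_pos: [0.3878, 0.1234, 0.2501]
eef_rot: [-0.001, 0.681, 0.732, -0.001]
wrist_force: [-0.1, 0.1, -0.5]
opening: 0.004
grasp_force: 0.0
```

```bash
python3 -c "
from bench import ctrl
print(ctrl.hand_in())"
```

```text
the job is handed in; nothing more can be done
None
```

I lowered all four soaps onto the bin floor, pressed the cover shut until its tab sprang out, touched none of the bystanders, and handed the job in at about 52 s; no verdict came back.

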